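# Load the cassette drawer, cover it and send it home

### The job

Lay every tissue cassette from the cold plate flat on the floor of the open drawer, side by side, then lower the cover plate over the drawer's two pins until it rests flush on their shoulders, while the drawer stays well open. Then push the drawer gently, without slamming it, until it snaps fully home, and finally press the green start button all the way down and let go. Leave the moulds, the pot and the dish where they are.

Things in the scene. Friction and masses are not known exactly. Their poses are not given: they have to be found in the camera images.
- cassette0: Tissue cassette, yellow plastic with a perforated top and a white writing strip at one end: a flat block 40 x 28 x 9 mm, 18 g. Origin at its centre; x along the 40 mm, y along the 28 mm, z up through the 9 mm as it lies at the start. It may be absent (then None). Starts flat on the cold plate.
- cassette1: Tissue cassette, light blue plastic with a perforated top and a white writing strip at one end: a flat block 40 x 28 x 9 mm, 18 g. Origin at its centre; x along the 40 mm, y along the 28 mm, z up through the 9 mm as it lies at the start. It may be absent (then None). Starts flat on the cold plate.
- cassette2: Tissue cassette, yellow plastic with a perforated top and a white writing strip at one end: a flat block 40 x 28 x 9 mm, 18 g. Origin at its centre; x along the 40 mm, y along the 28 mm, z up through the 9 mm as it lies at the start. It may be absent (then None). Starts flat on the cold plate.
- cassette3: Tissue cassette, light blue plastic with a perforated top and a white writing strip at one end: a flat block 40 x 28 x 9 mm, 18 g. Origin at its centre; x along the 40 mm, y along the 28 mm, z up through the 9 mm as it lies at the start. It may be absent (then None). Starts flat on the cold plate.
- cassette4: Tissue cassette, yellow plastic with a perforated top and a white writing strip at one end: a flat block 40 x 28 x 9 mm, 18 g. Origin at its centre; x along the 40 mm, y along the 28 mm, z up through the 9 mm as it lies at the start. It may be absent (then None). Starts flat on the cold plate.
- cassette5: Tissue cassette, light blue plastic with a perforated top and a white writing strip at one end: a flat block 40 x 28 x 9 mm, 18 g. Origin at its centre; x along the 40 mm, y along the 28 mm, z up through the 9 mm as it lies at the start. It may be absent (then None). Starts flat on the cold plate.
- cover: Aluminium cover plate, 100 (x) x 210 (y) x 4 (z) mm, 260 g, with a red bar grip on its middle: 40 mm along x, 14 mm thick along y, 24 mm tall above the plate. Two through holes 12 mm wide near the ends of its length. Origin at the centre of its underside, z up. Either way round fits. Starts grip-up on the black mat.
- hole0 (a point): Centre of the cover's hole at +95 mm along the cover's y, at the underside.
- hole1 (a point): Centre of the cover's hole at -95 mm along the cover's y, at the underside.
- drawer (a joint): Opening of the drawer in m: 0 = fully home, positive = pulled out towards the robot; starts 0.15 to 0.17. Slides with about 1 N of friction; from 13 to about 6 mm a sprung detent resists with up to about 8 N more, and within the last 4 mm it snaps the drawer home and holds it there. Pushed less far, it springs back to 13 to 16 mm or stays ajar.
- tray (a point): Centre of the drawer's inner floor (moves with it). x points into the unit (the way to push), y along the width, z up. Inside 120 (x) x 216 (y) mm; floor 14 mm above the table; side and rear walls 5 mm thick, 30 mm above the floor; front panel 12 mm thick, 56 mm above it. Six grey marks (x -27, 27; y -60, 0, 60 mm) suggest places for cassettes; anywhere flat on the floor will do.
- pin0 (a point): Tip of the locating pin at y = +95 mm, x = 0 of the tray: a brass pin 8 mm in diameter with a tapered tip, 41 mm above the table. It rises 14 mm from a dark steel shoulder 18 mm in diameter, whose top is 13 mm above the drawer floor: the cover rests on the two shoulders.
- pin1 (a point): Tip of the other, equal pin, at y = -95 mm, x = 0 of the tray.
- drawer_front (a point): Centre of the outer (robot-side) face of the drawer's grey front panel, 45 mm above the table; axes as tray. The panel is 252 mm wide, from 6 to 70 mm above the table: push on it. The white unit is 256 mm wide, its top 76 mm above the table; its front face is 12 mm beyond this point when the drawer is home.
- start (a joint): Travel of the green start button in m: 0 = up, 0.006 = fully pressed, which takes about 5 N; it springs back.
- start_top (a point): Centre of the top of the green start button (26 mm in diameter) on the top of the drawer unit, near its front edge; it is pressed downwards.
- coldplate: Fixed black cold plate, 280 (x) x 220 (y) mm, 4 mm thick, on the table to the left or the right of the drawer. Origin at the centre of its underside.
- mat: Fixed black rubber mat, 240 (x) x 150 (y) mm, 3 mm thick, on the other side. Origin at the centre of its underside.
- mould0: Empty steel base mould, 37 x 27 x 10 mm, on the table beyond the left or right area. Not part of the job. Origin at its underside.
- mould1: Another empty steel mould like it. Not part of the job.
- mould2: Empty steel mould, 30 x 30 x 10 mm, on top of the drawer unit. Not part of the job.
- specimen_pot: White specimen pot with a red cap, 52 mm in diameter, 70 mm tall, at the far side of the table. Not part of the job. Origin at its underside.
- wax_dish: White dish, 90 mm in diameter, 30 mm tall, at the far side of the table. Not part of the job. Origin at its underside.
There are look-alikes about, which are no part of the job. What is shaped like the cassette2 but red is not meant. What is shaped like the cassette4 but red is not meant.

How it is judged:
On the way, in this order (a step that is already met when the one before it is completed fails the run):
1. all cassettes lie flat in the drawer, which is still open (x of cassette0 in the frame of tray between -0.056 and 0.056 m and y of cassette0 in the frame of tray between -0.104 and 0.104 m and z of each of cassette0, cassette1, cassette2, cassette3, cassette4, cassette5 in the frame of tray below 0.0075 m and x of cassette1 in the frame of tray between -0.056 and 0.056 m and y of cassette1 in the frame of tray between -0.104 and 0.104 m and x of cassette2 in the frame of tray between -0.056 and 0.056 m and y of cassette2 in the frame of tray between -0.104 and 0.104 m and x of cassette3 in the frame of tray between -0.056 and 0.056 m and y of cassette3 in the frame of tray between -0.104 and 0.104 m and x of cassette4 in the frame of tray between -0.056 and 0.056 m and y of cassette4 in the frame of tray between -0.104 and 0.104 m and x of cassette5 in the frame of tray between -0.056 and 0.056 m and y of cassette5 in the frame of tray between -0.104 and 0.104 m and value of joint drawer above 0.1 m), for 0.2 s.
2. the cover rests flush over both pins, the drawer still open, the cassettes beneath (all of step 1 and ((horizontal distance between hole0 and pin0 below 0.004 m and horizontal distance between hole1 and pin1 below 0.004 m) or (horizontal distance between hole0 and pin1 below 0.004 m and horizontal distance between hole1 and pin0 below 0.004 m)) and z of cover in the frame of tray below 0.0155 m and angle between cover's own z axis and vertical below 0.04 rad), for 0.3 s.
3. the drawer is home at its detent (value of joint drawer below 0.0025 m), for 0.3 s.
4. the start button is pressed down with the drawer home (value of joint drawer below 0.0025 m and value of joint start above 0.0045 m), for 0.04 s.
At the end, for the whole second after the job is handed in: Every cassette lies flat on the drawer floor, the cover rests level on the shoulders over both pins (holes within 4 mm, under 2.5 mm above the shoulders), the drawer is within 2.5 mm of home, the start button was pressed and is up again, nothing moves (x of cassette0 in the frame of tray between -0.056 and 0.056 m and y of cassette0 in the frame of tray between -0.104 and 0.104 m and z of each of cassette0, cassette1, cassette2, cassette3, cassette4, cassette5 in the frame of tray below 0.0075 m and x of cassette1 in the frame of tray between -0.056 and 0.056 m and y of cassette1 in the frame of tray between -0.104 and 0.104 m and x of cassette2 in the frame of tray between -0.056 and 0.056 m and y of cassette2 in the frame of tray between -0.104 and 0.104 m and x of cassette3 in the frame of tray between -0.056 and 0.056 m and y of cassette3 in the frame of tray between -0.104 and 0.104 m and x of cassette4 in the frame of tray between -0.056 and 0.056 m and y of cassette4 in the frame of tray between -0.104 and 0.104 m and x of cassette5 in the frame of tray between -0.056 and 0.056 m and y of cassette5 in the frame of tray between -0.104 and 0.104 m and ((horizontal distance between hole0 and pin0 below 0.004 m and horizontal distance between hole1 and pin1 below 0.004 m) or (horizontal distance between hole0 and pin1 below 0.004 m and horizontal distance between hole1 and pin0 below 0.004 m)) and z of cover in the frame of tray below 0.0155 m and angle between cover's own z axis and vertical below 0.04 rad and value of joint drawer below 0.0025 m and value of joint start below 0.002 m and linear speed of cover below 0.02 m/s); the robot touches nothing.
It fails at once if the drawer is slammed (faster than 0.4 m/s) (velocity of joint drawer below -0.4 m/s).
It fails at once if the start button is pressed before the drawer is home (value of joint start above 0.0045 m and value of joint drawer above 0.02 m).
It fails at once if a mould, the pot or the dish is moved by more than 4 cm (distance of any of mould0, mould1, mould2, specimen_pot, wax_dish from where it was at the start of the episode above 0.04 m).
Of cassette0, cassette1, cassette2, cassette3, cassette4, cassette5 only 4 to 6 are there at a start; the rules pass over those that are not, and their reading is None.
At some moment in a run one of cassette0, cassette1, cassette2, cassette3, cassette4, cassette5 may be knocked a few centimetres aside while the robot is not near it.
Once in a run the grip may slacken for a moment while it holds something.
It also fails if it takes over 210 s, if anything falls off the work surface, if the arm or the gripper's body presses on something with over 40 N, if the wrist force passes 120 N, or if a joint passes its speed limit or range.

### The arm

A 6-joint arm with a two-finger parallel gripper is mounted at the origin on the work surface. World frame = base frame: x ahead of the robot, y to its left, z up, the work surface at z = 0. Lengths are in m, angles in rad, forces in N, time in s.
With the tool pointing down it reaches from about 0.375 to 0.975 m from the base axis. Payload 3.8 kg.
Tool frame: the origin (TCP) lies at the very end of the fingers, on their centre line; the grasp point (between the pads) lies 19 mm behind it; z points along the fingers, y is the line along which they close (so a half turn about z gives the same grasp; the last joint's range is limited). The gripper opens to 85 mm and grips with 20 to 120 N. Pads are 22 mm wide; open, the fingers measure 114 mm over their backs; the gripper's body (76 mm by 85 mm) begins 54 mm behind the grasp point. The pads swing forward as they close: fully open they stand 13 mm farther back than shut.
Start: joints at [-1.294, 0.264, 1.604, -0, 1.274, -0.037], TCP at [0.208, -0.642, 0.196] pointing down, gripper open.
Joint ranges: [-2.63, 2.63], [-0.94, 2.18], [0.31, 2.57], [-1.31, 4.45], [0, 2.66], [-2.55, 2.55]. Speed limits (rad/s): [2.57, 2.57, 3.14, 3.14, 3.14, 3.14].

### API

Orientations are given as a rotation vector (axis times angle).
In Python, from workcell import bot, vision gives the robot as it stands. The module is installed in compiled form; this text tells all that it offers.
- The arm moves only by the tool play_rows, never from a script. Its argument "moves" is a list that holds one entry, the list of rows, each a list of 7 numbers: the turn, a rotation vector about the tool's x, y, z as a fraction of full scale, then the shift along the tool's x, y, z as a fraction of full scale, then the finger opening in mm, from 0 to 85.4. In form: [[[ax, ay, az, x, y, z, jaw], ...]]. A call has 1 to 5 rows; each row shifts and turns the commanded pose from where the row before left it, along the tool's axes as they then stand; what a row does not reach is not made up. Full scale, the value 1, is 0.1 m for a shift and 0.5 rad for a turn. A row lasts 1/12 s, in which the tool goes at most 41.7 mm and 7.16 degrees, less where a joint would pass 70% of its speed; a pose out of reach is approached as far as the arm can. A call with a number of a shift or a turn outside -1 to 1 is refused whole. A call with a gripper value outside its range is refused whole. The fingers move at their own pace and stop on an object; "newtons" is the grip in N (left out, the last holds). Time passes only in rows, so rows that do not move let the fingers close. It gives the time, the measured TCP pose, the force, the opening and the grip force at its end, in the units of the state.
- bot.read_state(): the state, without advancing time (a new reading comes with each control period).
- vision.read_camera(name): name is "scene" or "side" or "wrist"; returns a dict with "image" (384x512x3 uint8, red, green, blue), "depth" (384x512 float32, m along the optical axis (not along the pixel's ray), 0 where there is no reading), "K" (3x3 intrinsics, pixels), "R" (3x3) and "t" (3): a world point X has camera coordinates R X + t. Camera axes: x right, y down, z forward; pixel columns grow to the right and rows downward; lengths in m; the calibration is good to about 2 mm. The wrist camera is an equidistant fisheye: a pixel r from the principal point sees the ray r / f radians off the axis. A picture is of the moment at which its call begins.
- bot.finish_job(): hands the job in; it is judged then, once.
The state is a dict: "time": time; "q": joint angles; "joint_vel": joint speeds; "joint_torque": joint torques, N m; "tool_pos": TCP position; "tcp_rot": TCP orientation; "wrist_force": force on the tool from outside, world axes, zero at the start; "torque": the same for the moment, N m; "width": opening from 0.0 (shut) to 1.0 (fully open); "grip_force": force on a finger pad.
Only numpy, scipy, OpenCV 4.12 (cv2) and the standard library are available. Lean on these libraries where they do the work, as an engineer would, in place of code of your own. Each camera call takes 0.05 s, during which the arm holds its last target. There are 200 camera calls.

## Working session

There is one attempt and no reset: what is moved stays moved. The work goes in short steps, Python scripts to look and compute and a tool call to move; the robot and the scene stay as the last step left them, time stands still between calls to the robot, and variables do not carry over. Pictures are saved under pics/ and viewed, at most 14 in all, crops included, and the job is handed in when it is done.

Besides the shell and the picture viewer there is one more tool, called after "Call:" as name([rows], argument=value, ...), one row to a line, values as JSON. play_rows: Moves the arm, as the interface text tells. Its arguments: {"type":"object","properties":{"moves":{"type":"array","items":{"type":"array","items":{"type":"array","items":{"type":"number"}}}},"newtons":{"type":"number"}},"required":["moves"]}

```bash
mkdir -p pics; ls
python3 - <<'E'
from workcell import bot, vision
import cv2,numpy as np
for n in ["scene","side"]:
    c=vision.read_camera(n); np.savez(n+'0.npz',**c)
    cv2.imwrite(f'pics/{n}0.png',cv2.cvtColor(c['image'],cv2.COLOR_RGB2BGR))
    print(n,c['K'].tolist(),(-c['R'].T@c['t']).round(3),c['R'].round(3).tolist())
print(bot.read_state())
E
```

```text
pics
scene [[434.46750006976407, 0.0, 255.97213163554125], [0.0, 434.46750006976407, 192.8627495440298], [0.0, 0.0, 1.0]] [ 1.402 -0.592  0.8  ] [[0.544, 0.839, -0.01], [0.491, -0.328, -0.807], [-0.68, 0.434, -0.591]]
side [[389.0541106842323, 0.0, 251.03449501965744], [0.0, 389.0541106842323, 191.19274838602277], [0.0, 0.0, 1.0]] [0.287 0.67  0.669] [[-0.931, -0.366, -0.001], [-0.216, 0.552, -0.806], [0.295, -0.749, -0.593]]
{'time': 0.1, 'q': array([-1.29393187e+00,  2.64685698e-01,  1.60525337e+00,  2.89377519e-05,
        1.27373172e+00, -3.68835486e-02]), 'joint_vel': array([-0.0010344 , -0.00090492, -0.00273412, -0.00268895,  0.00040697,
       -0.0004895 ]), 'joint_torque': array([ 3.90625200e-04, -5.16704571e+01, -3.68591309e+01, -1.88327463e-04,
        6.29774906e-03, -4.34475317e-05]), 'tool_pos': array([ 0.20813602, -0.64132028,  0.19507271]), 'tcp_rot': array([-3.10097636e+00, -4.90479274e-01,  3.47382747e-04]), 'wrist_force': array([ 0.40045251,  0.3821402 , -0.35547449]), 'torque': array([ 0.00290598,  0.0311652 , -0.00421708]), 'grip_force': 0.0, 'width': 1.0030131865095464}
```

View pics/scene0.png

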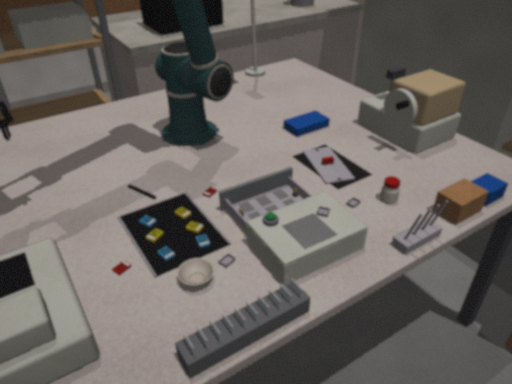

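View pics/side0.png

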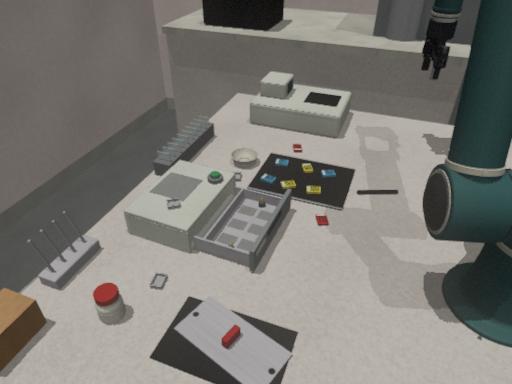

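```bash
cat > h.py <<'E'
from workcell import bot, vision
import cv2,numpy as np
from scipy.spatial.transform import Rotation as Ro
def cloud(c):
    v,u=np.indices(c['depth'].shape); z=c['depth']; K=c['K']
    P=np.stack([(u-K[0,2])/K[0,0]*z,(v-K[1,2])/K[1,1]*z,z],-1)
    W=(P-c['t'])@c['R']; W[z==0]=np.nan; return W
def onplane(c,u,v,h):
    K=c['K']; d=np.array([(u-K[0,2])/K[0,0],(v-K[1,2])/K[1,1],1])@c['R']
    o=-c['R'].T@c['t']; return o+d*(h-o[2])/d[2]
E
python3 - <<'E'
from h import *
import numpy as np
for n in ['scene','side']:
    c=dict(np.load(n+'0.npz')); W=cloud(c); hsv=cv2.cvtColor(c['image'],cv2.COLOR_RGB2HSV)
    ins=(W[...,0]>.2)&(W[...,0]<1.05)&(np.abs(W[...,1])<.6)&(W[...,2]<.12)
    for nm,lo,hi in [('yel',(20,110,80),(35,255,255)),('blue',(92,70,80),(112,255,255)),('red',(0,130,80),(8,255,255)),('grn',(45,80,40),(85,255,255))]:
        m=cv2.inRange(hsv,lo,hi)&(ins*255).astype('u1')
        k,l,s,ce=cv2.connectedComponentsWithStats(m)
        for i in range(1,k):
            if s[i,4]>12:
                p=np.nanmedian(W[l==i],0); print(n,nm,ce[i].round(0),s[i,4],p.round(3))
s=dict(np.load('side0.npz')); 
for nm,u,v,h in [('pin?',262,204,.041),('pin?',232,246,.041),('hole',196,314,.007),('hole',271,371,.007),('grip',231,336,.031)]:
    print(nm,onplane(s,u,v,h).round(3), cloud(s)[v,u].round(3))
def crop(n,x,y,w,h,f): 
    im=dict(np.load(n+'0.npz'))['image'][y:y+h,x:x+w,::-1]
    return cv2.resize(im,None,fx=f,fy=f,interpolation=cv2.INTER_CUBIC)
cv2.imwrite('pics/crop_a.png',crop('side',190,140,200,130,4))
E
```

```text
scene yel [181. 212.] 84 [ 0.451 -0.244  0.012]
scene yel [193. 226.] 104 [ 0.527 -0.245  0.012]
scene yel [155. 234.] 105 [ 0.501 -0.343  0.012]
scene blue [308. 121.] 399 [0.241 0.39  0.034]
scene blue [490. 183.] 311 [0.887 0.567 0.049]
scene blue [146. 220.] 89 [ 0.432 -0.343  0.013]
scene blue [202. 238.] 84 [ 0.587 -0.247  0.013]
scene blue [204. 245.] 15 [ 0.611 -0.252  0.008]
scene blue [165. 252.] 113 [ 0.582 -0.351  0.013]
scene red [328. 160.] 35 [0.483 0.284 0.024]
scene red [392. 181.] 102 [0.735 0.31  0.069]
scene red [211. 191.] 26 [ 0.404 -0.119  0.009]
scene red [120. 268.] 82 [ 0.571 -0.467  0.008]
scene grn [270. 216.] 52 [ 0.698 -0.099  0.097]
side yel [307. 168.] 77 [ 0.496 -0.336  0.011]
side yel [289. 184.] 86 [ 0.524 -0.236  0.011]
side yel [314. 190.] 100 [ 0.45  -0.235  0.011]
side blue [282. 162.] 73 [ 0.579 -0.344  0.011]
side blue [329. 173.] 83 [ 0.428 -0.336  0.011]
side blue [269. 179.] 86 [ 0.59  -0.239  0.011]
side red [297. 146.] 20 [ 0.566 -0.465  0.007]
side red [322. 220.] 87 [ 0.399 -0.116  0.007]
side red [105. 293.] 393 [0.726 0.321 0.069]
side red [230. 334.] 136 [0.478 0.291 0.03 ]
side grn [214. 174.] 45 [ 0.69  -0.09   0.096]
pin? [ 0.553 -0.082  0.041] [ 0.56  -0.102  0.024]
pin? [0.563 0.089 0.041] [0.567 0.081 0.032]
hole [0.567 0.261 0.007] [0.569 0.259 0.004]
hole [0.388 0.318 0.007] [0.389 0.315 0.002]
grip [0.475 0.295 0.031] [0.475 0.294 0.029]
```

View pics/crop_a.png

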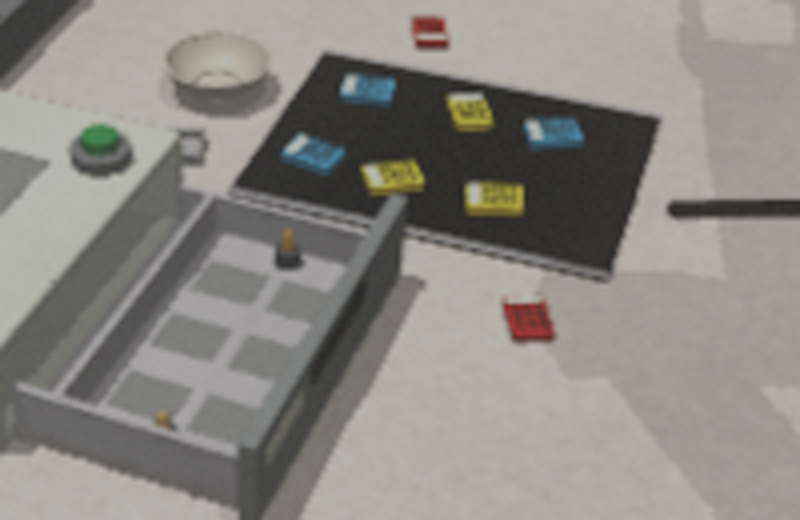

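Call:
play_rows([
  [[0,0,0.21,0,0,-0.3,85],[0,0,0.21,0,0,-0.3,85],[0,0,0.21,0,0,-0.3,85]],
])

```text
time: 0.35
tool_pos: [0.2081, -0.641, 0.2854]
tcp_rot: [-3.138, 0.01, 0.002]
wrist_force: [0.3, -0.4, -0.4]
width: 0.991
grip_force: 0.0
```

Call:
play_rows([
  [[0,0,0,0.22,-0.3,0,85],[0,0,0,0.22,-0.3,0,85],[0,0,0,0.22,-0.3,0,85],[0,0,0,0.22,-0.3,0,85],[0,0,0,0.22,-0.3,0,85]],
])

```text
time: 0.77
tool_pos: [0.319, -0.4905, 0.2857]
tcp_rot: [-3.141, 0.003, 0.0]
wrist_force: [0.2, -0.1, -0.2]
width: 0.996
grip_force: 0.0
```

Call:
play_rows([
  [[0,0,0,0.22,-0.3,0,85],[0,0,0,0.22,-0.3,0,85],[0,0,0,0.22,-0.3,0,85],[0,0,0,0.22,-0.3,0,85],[0,0,0,0.22,-0.3,0,85]],
])

```text
time: 1.18
tool_pos: [0.4292, -0.3404, 0.2858]
tcp_rot: [-3.141, 0.002, 0.001]
wrist_force: [0.7, -0.7, 0.9]
width: 0.995
grip_force: 0.0
```

Run:
```python
from h import *
c=vision.read_camera('wrist'); np.savez('w1.npz',**c)
cv2.imwrite('pics/w1.png',c['image'][...,::-1])
s=bot.read_state(); print(s['time'],s['q'].round(3),s['tool_pos'].round(4),s['tcp_rot'].round(4))
print(c['K'].tolist(),(-c['R'].T@c['t']).round(3),c['R'].round(3).tolist())
```

```text
1.2333 [-0.708 -0.021  1.758  0.006  1.406  0.859] [ 0.4331 -0.3349  0.2859] [-3.136  -0.0038 -0.0049]
[[297.3186396354542, 0.0, 258.7573060153645], [0.0, 297.3186396354542, 190.5224818502202], [0.0, 0.0, 1.0]] [ 0.509 -0.341  0.464] [[-0.002, -1.0, -0.001], [-0.951, 0.002, 0.31], [-0.31, 0.002, -0.951]]
```

View pics/w1.png

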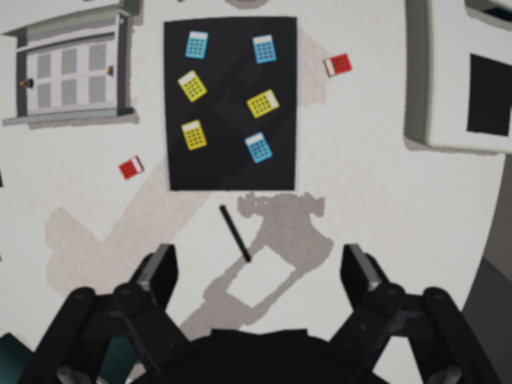

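```bash
cat >> h.py <<'E'
def wplane(c,pts,h):
    pts=np.asarray(pts,float).reshape(-1,2); K=c['K']
    a=(pts-[K[0,2],K[1,2]])/K[0,0]; th=np.linalg.norm(a,axis=1)
    d=np.c_[a/np.maximum(th,1e-9)[:,None]*np.sin(th)[:,None],np.cos(th)]@c['R']
    o=-c['R'].T@c['t']; return o+d*((h-o[2])/d[:,2])[:,None]
def rects(c,box,h=.013,lo=(20,90),minA=2e-4,maxA=4e-3,fn=None):
    "bright or coloured blobs in world box (x0,x1,y0,y1) at height h -> x,y,yaw(long),L,W,hue"
    im=cv2.resize(c['image'],None,fx=4,fy=4,interpolation=cv2.INTER_CUBIC)
    hsv=cv2.cvtColor(im,cv2.COLOR_RGB2HSV)
    m=(hsv[...,2]>lo[1]).astype('u1')*255
    out=[]
    for ct in cv2.findContours(m,cv2.RETR_EXTERNAL,cv2.CHAIN_APPROX_NONE)[0]:
        W=wplane(c,(ct[:,0]+.5)/4-.5,h)[:,:2]
        if not((W[:,0]>box[0])&(W[:,0]<box[1])&(W[:,1]>box[2])&(W[:,1]<box[3])).all(): continue
        (x,y),(w,l),a=cv2.minAreaRect((W*1000).astype('f4'))
        if w*l*1e-6<minA or w*l*1e-6>maxA: continue
        a=np.radians(a)+ (0 if w>l else np.pi/2)
        a=(a+np.pi/2)%np.pi-np.pi/2
        mk=np.zeros(m.shape,'u1'); cv2.drawContours(mk,[ct],-1,255,-1)
        out.append((round(x/1000,4),round(y/1000,4),round(a,3),round(max(w,l),1),round(min(w,l),1),int(np.median(hsv[mk>0][:,0]))))
    return out
E
python3 - <<'E'
from h import *
c=vision.read_camera('wrist'); np.savez('w1.npz',**c)
s=bot.read_state(); print(s['time'],s['tool_pos'].round(4),s['tcp_rot'].round(4))
for r in rects(c,(.36,.66,-.43,-.17)): print(r)
K=c['K']
# drawer region crop with enlargement
cv2.imwrite('pics/crop_d.png',cv2.resize(c['image'][0:130,0:150,::-1],None,fx=5,fy=4.6,interpolation=cv2.INTER_CUBIC))
print(wplane(c,[(27,83),(110,70)],.041).round(4))
E
```

```text
1.2833 [ 0.4312 -0.3378  0.2859] [-3.1391e+00 -7.0000e-03 -1.3000e-03]
[[ 0.5727  0.0732  0.041 ]
 [ 0.5674 -0.1075  0.041 ]]
```

```bash
sed -i 's/RETR_EXTERNAL/RETR_LIST/' h.py
python3 - <<'E'
from h import *
c=dict(np.load('w1.npz'))
for th in (80,110):
  for r in rects(c,(.36,.66,-.43,-.17),lo=(0,th)): print(th,r)
s=[bot.read_state()['tool_pos'].round(4) for _ in range(2)]; print(s)
E
```

```text
80 (0.432, -0.3391, np.float64(0.427), 43.9, 31.6, 99)
80 (0.4529, -0.2396, np.float64(0.287), 43.5, 31.9, 26)
80 (0.4992, -0.3461, np.float64(-1.097), 43.6, 31.7, 28)
80 (0.5291, -0.2393, np.float64(0.55), 43.6, 31.8, 30)
80 (0.5832, -0.3481, np.float64(0.183), 43.0, 31.1, 100)
80 (0.5931, -0.2469, np.float64(-0.181), 43.5, 31.6, 97)
110 (0.432, -0.3391, np.float64(0.435), 42.0, 30.0, 99)
110 (0.453, -0.2396, np.float64(0.288), 42.1, 30.2, 27)
110 (0.4993, -0.3461, np.float64(-1.097), 42.1, 30.2, 28)
110 (0.529, -0.2393, np.float64(0.551), 42.1, 30.3, 30)
110 (0.5831, -0.3482, np.float64(0.182), 41.3, 29.6, 100)
110 (0.5931, -0.2469, np.float64(-0.183), 41.9, 30.0, 97)
[array([ 0.4312, -0.3378,  0.2859]), array([ 0.4312, -0.3378,  0.2859])]
```

View pics/crop_d.png

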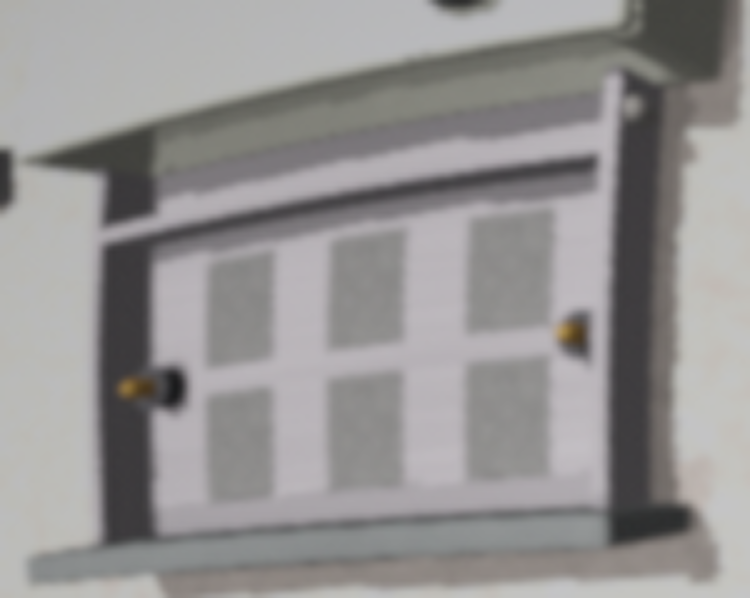

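Run:
```python
from h import *
c=dict(np.load('w1.npz'))
p=wplane(c,[(24.4,84.3),(113.4,72.2)],.041); print(p.round(4),np.linalg.norm(p[0]-p[1]),p.mean(0).round(4), np.arctan2(-(p[0]-p[1])[0],(p[0]-p[1])[1]))
m=wplane(c,[(u/5,v/4.6) for u,v in [(240,310),(367,290),(510,270),(240,445),(367,430),(510,418)]],.014); print(m.round(4), m.mean(0).round(4))
```

```text
[[ 0.5715  0.0804  0.041 ]
 [ 0.5631 -0.1135  0.041 ]] 0.19409445946096013 [ 0.5673 -0.0166  0.041 ] -0.04308643372489443
[[ 0.5962  0.0421  0.014 ]
 [ 0.5938 -0.018   0.014 ]
 [ 0.5921 -0.0776  0.014 ]
 [ 0.5425  0.0443  0.014 ]
 [ 0.5405 -0.0163  0.014 ]
 [ 0.5379 -0.0764  0.014 ]] [ 0.5672 -0.017   0.014 ]
```

Call:
play_rows([
  [[0,0,-0.213,0,0,0.4,50],[0,0,-0.213,0,0,0.4,50],[0,0,-0.214,0,0,0.4,50],[0,0,-0.214,0,0,0.4,50],[0,0,0,0,0,0.3,50]],
], newtons=30)

```text
time: 1.7
tool_pos: [0.4265, -0.3412, 0.0924]
tcp_rot: [-3.066, -0.67, 0.004]
wrist_force: [-1.6, 0.2, -0.4]
width: 0.581
grip_force: 0.0
```

Call:
play_rows([
  [[0,0,0,0,0,0,50],[0,0,0,0,0,0,50],[0,0,0,0,0,0,50]],
])

```text
time: 1.95
tool_pos: [0.4295, -0.3436, 0.098]
tcp_rot: [3.069, 0.662, 0.002]
wrist_force: [-1.5, -0.2, -0.0]
width: 0.587
grip_force: 0.0
```

Call:
play_rows([
  [[0,0,0,0,0,0,50]],
])

```text
time: 2.03
tool_pos: [0.4305, -0.3443, 0.0994]
tcp_rot: [3.067, 0.662, 0.005]
wrist_force: [0.1, 0.3, 0.7]
width: 0.581
grip_force: 0.0
```

Call:
play_rows([
  [[0,0,0,0,0,0,50],[0,0,0,0,0,0,50]],
])

```text
time: 2.2
tool_pos: [0.4301, -0.3436, 0.0988]
tcp_rot: [3.067, 0.663, 0.004]
wrist_force: [-0.6, 1.1, -0.2]
width: 0.584
grip_force: 0.0
```

Call:
play_rows([
  [[0,0,0,0,0,0,50],[0,0,0,0,0,0,50]],
])

```text
time: 2.37
tool_pos: [0.4292, -0.3427, 0.0973]
tcp_rot: [3.069, 0.664, 0.002]
wrist_force: [0.7, 0.6, -0.4]
width: 0.585
grip_force: 0.0
```

Call:
play_rows([
  [[0,0,0,0,0,0,50],[0,0,0,0,0,0,50]],
])

```text
time: 2.53
tool_pos: [0.4287, -0.3423, 0.0964]
tcp_rot: [3.07, 0.664, 0.0]
wrist_force: [0.1, 0.5, -0.1]
width: 0.587
grip_force: 0.0
```

```bash
cat >> h.py <<'E'
def plan(x,y,z,yaw,s=None):
    "turn and shift (fractions of full scale) to a tool-down pose; shifts at final and at present yaw"
    s=s or bot.read_state(); R=Ro.from_rotvec(s['tcp_rot']); M=R.as_matrix()
    a=np.arctan2(M[1,0],M[0,0]); T=Ro.from_euler('z',yaw)*Ro.from_rotvec([np.pi,0,0])
    d=np.array([x,y,z])-s['tool_pos']
    print('t',round(s['time'],2),'pos',s['tool_pos'].round(4),'yaw',a.round(3),'w',round(s['width'],3),'| turn',((R.inv()*T).as_rotvec()/.5).round(3),'shift now',(M.T@d/.1).round(3),'after turn',(T.as_matrix().T@d/.1).round(3))
E
python3 - <<'E'
from h import *
plan(.432,-.3391,.008,.43)
c=vision.read_camera('wrist')
for r in rects(c,(.36,.66,-.43,-.17),lo=(0,110)): print(r)
print(bot.read_state()['q'])
plan(.432,-.3391,.008,.43)
E
```

```text
t 2.53 pos [ 0.4287 -0.3423  0.0964] yaw 0.426 w 0.587 | turn [ 0.    -0.    -0.008] shift now [ 0.043 -0.016  0.884] after turn [ 0.043 -0.015  0.884]
(0.4324, -0.3389, np.float64(0.439), 41.3, 28.9, 100)
(0.4995, -0.346, np.float64(-1.102), 41.2, 29.4, 27)
(0.4532, -0.2398, np.float64(0.287), 41.6, 29.7, 27)
(0.5291, -0.2395, np.float64(0.552), 41.5, 29.6, 30)
(0.5831, -0.3481, np.float64(0.186), 40.9, 29.1, 100)
[-7.19133454e-01  1.11194242e-01  1.97777524e+00 -9.49804229e-06
  1.05268739e+00  4.25780773e-01]
t 2.58 pos [ 0.4287 -0.3422  0.0963] yaw 0.426 w 0.589 | turn [-0.     0.    -0.008] shift now [ 0.043 -0.015  0.883] after turn [ 0.043 -0.015  0.883]
```

Call:
play_rows([
  [[0,0,-0.01,0.043,-0.015,0.25,50],[0,0,0,0,0,0.25,50],[0,0,0,0,0,0.2,50],[0,0,0,0,0,0.1,50],[0,0,0,0,0,0.08,50]],
])

```text
time: 3.0
tool_pos: [0.4311, -0.3384, 0.0067]
tcp_rot: [-3.067, -0.671, 0.002]
wrist_force: [0.0, 0.6, 0.5]
width: 0.581
grip_force: 0.0
```

Call:
play_rows([
  [[0,0,0,0,0,0,50],[0,0,0,0,0,0,50],[0,0,0,0,0,0,50],[0,0,0,0,0,0,20],[0,0,0,0,0,0,20]],
])

```text
time: 3.42
tool_pos: [0.4329, -0.3399, 0.0096]
tcp_rot: [3.067, 0.671, 0.002]
wrist_force: [-0.1, 0.1, 1.0]
width: 0.31
grip_force: 0.0
```

Call:
play_rows([
  [[0,0,0,0,0,0,20],[0,0,0,0,0,0,20],[0,0,0,0,0,0,20]],
])

```text
time: 3.67
tool_pos: [0.4322, -0.3393, 0.0086]
tcp_rot: [3.069, 0.671, 0.001]
wrist_force: [-1.2, 0.1, -0.7]
width: 0.236
grip_force: 0.0
```

Call:
play_rows([
  [[0,0,0,0,0,0,50],[0,0,0,0,0,0,50],[0,0,0,0,0,0.02,50],[0,0,0,0,0,0.03,50],[0,0,0,0,0,0,50]],
])

```text
time: 4.08
tool_pos: [0.4315, -0.3387, 0.0025]
tcp_rot: [-3.068, -0.671, 0.001]
wrist_force: [0.6, -0.2, -0.1]
width: 0.586
grip_force: 0.0
```

Call:
play_rows([
  [[0,0,0,0,0,0,20],[0,0,0,0,0,0,20],[0,0,0,0,0,0,20],[0,0,0,0,0,0,20],[0,0,0,0,0,0,20]],
])

```text
time: 4.5
tool_pos: [0.432, -0.3392, 0.0034]
tcp_rot: [3.069, 0.671, 0.0]
wrist_force: [1.6, 0.5, -0.2]
width: 0.235
grip_force: 0.0
```

Run:
```python
from h import *
c=vision.read_camera('wrist'); np.savez('w2.npz',**c)
cv2.imwrite('pics/w2.png',cv2.resize(c['image'][160:384,100:412,::-1],None,fx=2.4,fy=2.4,interpolation=cv2.INTER_CUBIC))
plan(.4324,-.3389,.003,.43)
```

```text
t 4.55 pos [ 0.4321 -0.3392  0.0034] yaw 0.431 w 0.236 | turn [ 0.    -0.     0.001] shift now [ 0.004 -0.002  0.004] after turn [ 0.004 -0.002  0.004]
```

View pics/w2.png

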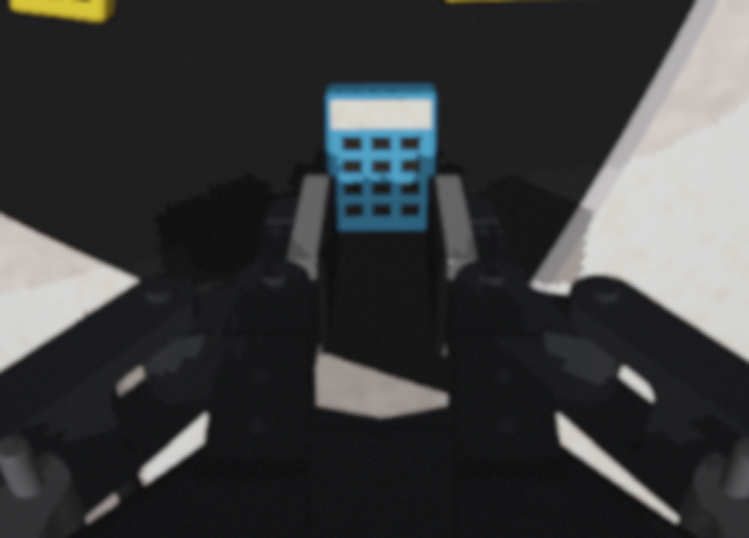

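Call:
play_rows([
  [[0,0,0,0,0,0,0],[0,0,0,0,0,0,0],[0,0,0,0,0,0,0],[0,0,0,0,0,0,0]],
])

```text
time: 4.88
tool_pos: [0.432, -0.3392, 0.0033]
tcp_rot: [3.069, 0.671, 0.0]
wrist_force: [-0.3, -0.4, -0.6]
width: 0.003
grip_force: 0.0
```

Run:
```python
from h import *
c=vision.read_camera('wrist'); np.savez('w3.npz',**c)
cv2.imwrite('pics/w3.png',cv2.resize(c['image'][160:384,100:412,::-1],None,fx=2.4,fy=2.4,interpolation=cv2.INTER_CUBIC))
for r in rects(c,(.36,.66,-.43,-.17),lo=(0,110)): print(r)
c=vision.read_camera('side');hsv=cv2.cvtColor(c['image'],cv2.COLOR_RGB2HSV);W=cloud(c)
m=cv2.inRange(hsv,(92,70,80),(112,255,255));k,l,s,ce=cv2.connectedComponentsWithStats(m)
print([(np.nanmedian(W[l==i],0).round(3),s[i,4]) for i in range(1,k) if s[i,4]>12])
```

```text
(0.4379, -0.3366, np.float64(0.431), 31.0, 28.4, 100)
(0.4997, -0.3461, np.float64(-1.094), 40.6, 28.8, 27)
(0.4534, -0.2399, np.float64(0.287), 40.9, 29.4, 27)
(0.5815, -0.3484, np.float64(0.189), 37.0, 28.6, 99)
(0.5266, -0.2413, np.float64(0.553), 35.1, 28.9, 30)
[(array([ 0.58 , -0.342,  0.011]), np.int32(72)), (array([ 0.431, -0.33 ,  0.011]), np.int32(51)), (array([ 0.589, -0.237,  0.01 ]), np.int32(88))]
```

View pics/w3.png

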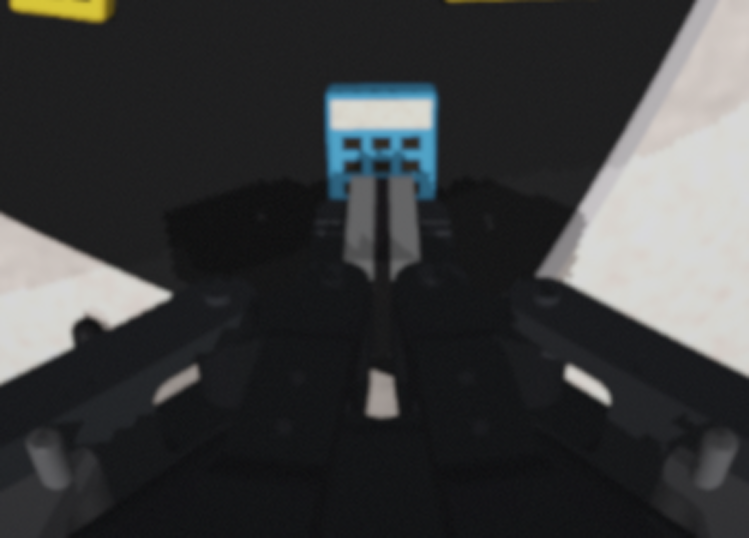

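Run:
```python
from h import *
c=dict(np.load('w3.npz')); K=c['K']
def w(u,v):
    a=(np.array([u,v])-[K[0,2],K[1,2]])/K[0,0]; th=np.linalg.norm(a); z=c['depth'][v,u]
    p=np.r_[a/th*np.tan(th)*z,z]; return ((p-c['t'])@c['R']).round(4)
for cx,cy in [(360,120),(410,120),(360,185),(358,200),(362,230),(360,260),(405,185),(405,200),(200,130),(380,190)]:
    u,v=round(100+cx/2.4),round(160+cy/2.4); print((cx,cy),w(u,v))
plan(.4324,-.3389,.003,.43)
```

```text
(360, 120) [ 0.4413 -0.3294  0.0129]
(410, 120) [ 0.4467 -0.3409  0.0134]
(360, 185) [ 0.4406 -0.3307  0.0469]
(358, 200) [ 0.4406 -0.3304  0.0536]
(362, 230) [ 0.4411 -0.3315  0.0659]
(360, 260) [ 0.4409 -0.3314  0.0756]
(405, 185) [ 0.444  -0.3397  0.0456]
(405, 200) [ 0.4451 -0.3389  0.0546]
(200, 130) [ 0.4169 -0.2917  0.0047]
(380, 190) [ 0.4419 -0.3345  0.0483]
t 4.98 pos [ 0.432  -0.3392  0.0033] yaw 0.431 w -0.0 | turn [ 0.    -0.     0.002] shift now [ 0.005 -0.001  0.003] after turn [ 0.005 -0.001  0.003]
```

Run:
```python
from h import *
c=dict(np.load('w3.npz')); K=c['K']
def w(u,v):
    a=(np.array([u,v])-[K[0,2],K[1,2]])/K[0,0]; th=np.linalg.norm(a); z=c['depth'][v,u]
    p=np.r_[a/th*np.tan(th)*z,z]; return ((p-c['t'])@c['R']).round(4)
for v in range(214,250,2): print(v,w(250,v),w(255,v),c['image'][v,250])
s=bot.read_state(); print((-c['R'].T@c['t']).round(4),s['wrist_force'],s['q'])
```

```text
214 [ 0.4387 -0.3305  0.0126] [ 0.4402 -0.3332  0.0132] [120 173 200]
216 [ 0.4377 -0.3309  0.0132] [ 0.4393 -0.3336  0.0138] [ 74 150 185]
218 [ 0.4369 -0.3313  0.0141] [ 0.4383 -0.334   0.0145] [ 58 103 129]
220 [ 0.4355 -0.3319  0.0137] [ 0.4366 -0.3348  0.0133] [ 59 100 124]
222 [ 0.4341 -0.3325  0.0133] [ 0.4353 -0.3354  0.013 ] [ 57 105 131]
224 [ 0.4331 -0.333   0.0138] [ 0.4342 -0.3359  0.0134] [ 49 106 135]
226 [ 0.4319 -0.3335  0.0141] [ 0.4329 -0.3365  0.0132] [ 39  80 104]
228 [ 0.4302 -0.3343  0.013 ] [ 0.4319 -0.337   0.0137] [30 53 67]
230 [ 0.4294 -0.3347  0.0139] [ 0.43   -0.3378  0.0124] [32 55 70]
232 [ 0.428  -0.3353  0.0136] [ 0.4292 -0.3382  0.0134] [51 77 94]
234 [ 0.4405 -0.3306  0.0434] [ 0.4414 -0.3331  0.0429] [ 91  96 101]
236 [ 0.4403 -0.3308  0.0451] [ 0.4418 -0.3329  0.0461] [100 101 102]
238 [ 0.4411 -0.3305  0.0489] [ 0.4419 -0.3329  0.0485] [100 100 101]
240 [ 0.4402 -0.3309  0.0493] [ 0.4411 -0.3333  0.0489] [100 100 101]
242 [ 0.441  -0.3307  0.053 ] [ 0.4419 -0.3329  0.0528] [101 101 102]
244 [ 0.4404 -0.331   0.0539] [ 0.4415 -0.3331  0.054 ] [101 101 102]
246 [ 0.4408 -0.3309  0.0566] [ 0.4419 -0.333   0.0567] [101 101 102]
248 [ 0.4406 -0.331   0.0581] [ 0.4423 -0.3329  0.0594] [100 101 102]
[ 0.5046 -0.3064  0.1811] [-0.48256956 -0.44705635 -0.6754651 ] [-7.10941230e-01  2.27515879e-01  2.04045176e+00  3.81591239e-05
  8.73591432e-01  4.29050007e-01]
```

Run:
```python
from h import *
c=dict(np.load('w2.npz')); K=c['K']
def w(u,v):
    a=(np.array([u,v])-[K[0,2],K[1,2]])/K[0,0]; th=np.linalg.norm(a); z=c['depth'][v,u]
    p=np.r_[a/th*np.tan(th)*z,z]; return ((p-c['t'])@c['R']).round(4)
for v in range(228,246,2): print(v,w(231,v),w(289,v))
c=vision.read_camera('side'); W=cloud(c); 
m=(np.abs(W[...,0]-.436)<.035)&(np.abs(W[...,1]+.336)<.035)&(W[...,2]>.016)
z=np.sort(W[m][:,2]); print(z[:40].round(3))
```

```text
228 [ 0.4215 -0.3243  0.0052] [ 0.4372 -0.359   0.0047]
230 [ 0.4195 -0.3251  0.0037] [ 0.4356 -0.3599  0.0039]
232 [ 0.4187 -0.3255  0.0048] [ 0.4344 -0.3604  0.0044]
234 [ 0.4366 -0.3217  0.0438] [ 0.4484 -0.3494  0.0422]
236 [ 0.4364 -0.322   0.0456] [ 0.4491 -0.3486  0.0464]
238 [ 0.4375 -0.3219  0.0497] [ 0.4488 -0.3486  0.0481]
240 [ 0.4376 -0.3221  0.0519] [ 0.4491 -0.3481  0.0512]
242 [ 0.4363 -0.3226  0.0515] [ 0.4489 -0.348   0.053 ]
244 [ 0.437  -0.3226  0.0547] [ 0.4486 -0.348   0.0546]
[0.036 0.036 0.038 0.039 0.04  0.04  0.04  0.044 0.044 0.044 0.045 0.045
 0.045 0.045 0.046 0.047 0.047 0.047 0.048 0.049 0.049 0.05  0.05  0.05
 0.051 0.051 0.052 0.052 0.052 0.053 0.053 0.053 0.053 0.053 0.054 0.055
 0.055 0.056 0.057 0.057]
```

Call:
play_rows([
  [[0,0,0,0,0,0,50],[0,0,0,0,0,0,50],[0,0,0,0,0,0,50],[0,0,0,0,0,0.1,50],[0,0,0,0,0,0.1,50]],
])

```text
time: 5.45
tool_pos: [0.4327, -0.3398, -0.0167]
tcp_rot: [3.067, 0.671, 0.002]
wrist_force: [0.1, -0.0, -0.4]
width: 0.584
grip_force: 0.0
```

Call:
play_rows([
  [[0,0,0,0,0,0.07,50],[0,0,0,0,0,0.05,50],[0,0,0,0,0,0,50],[0,0,0,0,0,0,50],[0,0,0,0,0,0,50]],
])

```text
time: 5.87
tool_pos: [0.4321, -0.3392, -0.0288]
tcp_rot: [-3.069, -0.671, 0.0]
wrist_force: [0.1, 0.5, 1.0]
width: 0.584
grip_force: 0.0
```

Call:
play_rows([
  [[0,0,0,0,0,0,15],[0,0,0,0,0,0,15],[0,0,0,0,0,0,15],[0,0,0,0,0,0,15],[0,0,0,0,0,0,15]],
])

```text
time: 6.28
tool_pos: [0.4326, -0.3397, -0.028]
tcp_rot: [3.068, 0.671, 0.001]
wrist_force: [0.0, -0.4, 3.2]
width: 0.312
grip_force: 29.9
```

Call:
play_rows([
  [[0,0,0,0,0,-0.1,15],[0,0,0,0,0,-0.2,15],[0,0,0.234,0,0,-0.3,15],[0,0,0.234,0,0,-0.3,15],[0,0,0.233,0,0,0,15]],
], newtons=60)

```text
time: 6.7
tool_pos: [0.4357, -0.3423, 0.0682]
tcp_rot: [3.132, 0.117, 0.012]
wrist_force: [1.3, -1.3, 0.8]
width: 0.301
grip_force: 59.0
```

Call:
play_rows([
  [[0,0,0.233,0.1,-0.2,0,15],[0,0,0,0.2,-0.36,0,15],[0,0,0,0.2,-0.36,0,15],[0,0,0,0.2,-0.36,0,15],[0,0,0,0.2,-0.36,0,15]],
])

```text
time: 7.12
tool_pos: [0.5258, -0.1759, 0.0618]
tcp_rot: [3.141, -0.058, 0.0]
wrist_force: [0.9, -0.2, -1.5]
width: 0.3
grip_force: 59.1
```

Call:
play_rows([
  [[0,0,0,0.2,-0.36,0,15],[0,0,0,0.2,-0.36,0,15],[0,0,0,0.2,-0.31,0,15],[0,0,0,0,0,0,15],[0,0,0,0,0,0,15]],
])

```text
time: 7.53
tool_pos: [0.5899, -0.0747, 0.0616]
tcp_rot: [3.141, -0.051, -0.0]
wrist_force: [-0.3, 0.3, -0.3]
width: 0.301
grip_force: 59.1
```

Call:
play_rows([
  [[0,0,0,0,0,0,15],[0,0,0,0,0,0,15],[0,0,0,0,0,0,15],[0,0,0,0,0,0,15]],
])

```text
time: 7.87
tool_pos: [0.5885, -0.0779, 0.0613]
tcp_rot: [3.141, -0.06, -0.001]
wrist_force: [0.3, -0.5, -0.1]
width: 0.307
grip_force: 40.7
```

Run:
```python
from h import *
plan(.592,-.0776,-.018,-.036)
c=vision.read_camera('wrist'); np.savez('w4.npz',**c)
cv2.imwrite('pics/w4.png',cv2.resize(c['image'][:,:,::-1],None,fx=1.5,fy=1.5,interpolation=cv2.INTER_CUBIC))
```

```text
t 7.87 pos [ 0.5885 -0.0779  0.0613] yaw -0.038 w 0.307 | turn [ 0.     0.001 -0.004] shift now [ 0.035 -0.004  0.793] after turn [ 0.035 -0.004  0.793]
```

View pics/w4.png

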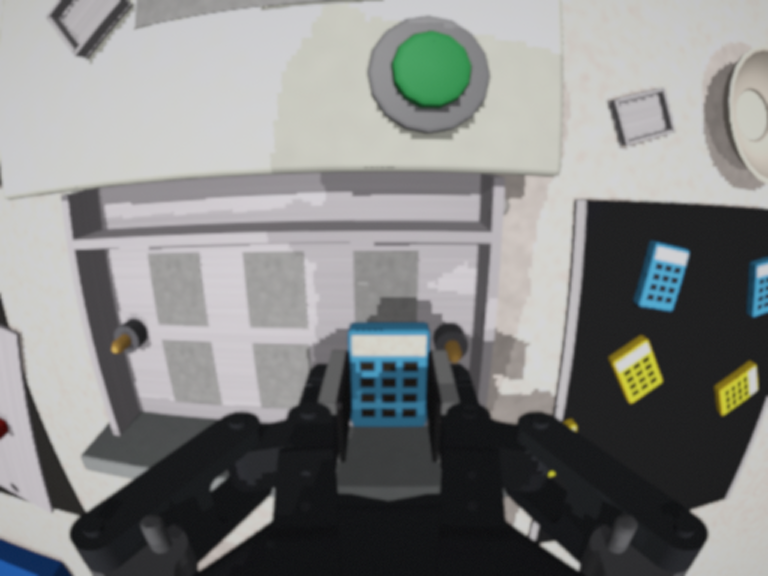

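Run:
```python
from h import *
c=dict(np.load('w4.npz'))
f=lambda p,h: wplane(c,np.array(p)/1.5,h).round(4)
p=f([(117,347),(455,352)],.041); print(p,p.mean(0))
print('marks',f([(177,288),(277,289)],.014)); print('btn',f([(432,68)],.097))
print('unit edge',f([(10,195),(558,172)],.076))
print('rearwall top',f([(75,243),(490,236)],.044))
```

```text
[[ 0.5732  0.0768  0.041 ]
 [ 0.5678 -0.1105  0.041 ]] [ 0.5705  -0.01685  0.041  ]
marks [[ 0.5984  0.0433  0.014 ]
 [ 0.5955 -0.0178  0.014 ]]
btn [[ 0.6928 -0.0957  0.097 ]]
unit edge [[ 0.6682  0.1011  0.076 ]
 [ 0.6581 -0.1452  0.076 ]]
rearwall top [[ 0.6354  0.0883  0.044 ]
 [ 0.6267 -0.1256  0.044 ]]
```

Call:
play_rows([
  [[0,0,0,0.035,0,0.25,15],[0,0,0,0,0,0.25,15],[0,0,0,0,0,0.15,15],[0,0,0,0,0,0.08,15],[0,0,0,0,0,0.03,15]],
])

```text
time: 8.33
tool_pos: [0.591, -0.0771, -0.0165]
tcp_rot: [-3.141, 0.058, 0.005]
wrist_force: [-0.9, -0.6, -0.5]
width: 0.298
grip_force: 61.9
```

Call:
play_rows([
  [[0,0,0,0,0,0,15],[0,0,0,0,0,0,15],[0,0,0,0,0,0.02,15],[0,0,0,0,0,0,15],[0,0,0,0,0,0,15]],
])

```text
time: 8.75
tool_pos: [0.5934, -0.0769, -0.0158]
tcp_rot: [3.141, -0.057, 0.002]
wrist_force: [0.2, -0.1, -0.5]
width: 0.302
grip_force: 61.9
```

Call:
play_rows([
  [[0,0,0,0,0,0.02,15],[0,0,0,0,0,0,15],[0,0,0,0,0,0,45],[0,0,0,0,0,0,45],[0,0,0,0,0,0,45]],
])

```text
time: 9.17
tool_pos: [0.5924, -0.0767, -0.0189]
tcp_rot: [-3.141, 0.057, 0.001]
wrist_force: [-0.9, -0.4, -0.7]
width: 0.531
grip_force: 0.0
```

Call:
play_rows([
  [[0,0,0,0,0,-0.1,45],[0,0,0,0,0,-0.3,45],[0,0,0,0,0,-0.4,45],[0,0,0,0,0,0,50],[0,0,0,0,0,0,50]],
])

```text
time: 9.58
tool_pos: [0.5961, -0.0773, 0.0657]
tcp_rot: [3.14, -0.057, 0.012]
wrist_force: [0.4, 0.6, -0.3]
width: 0.589
grip_force: 0.0
```

Call:
play_rows([
  [[0,0,0,0,0,0,50],[0,0,0,0,0,0,50],[0,0,0,0,0,0,50],[0,0,0,0,0,0,50],[0,0,0,0,0,0,50]],
])

```text
time: 10.0
tool_pos: [0.5918, -0.0766, 0.0601]
tcp_rot: [-3.141, 0.057, 0.003]
wrist_force: [0.7, -0.8, -0.4]
width: 0.588
grip_force: 0.0
```

Run:
```python
from h import *
c=vision.read_camera('wrist'); np.savez('w5.npz',**c)
for r in rects(c,(.36,.66,-.43,-.17),lo=(0,110)): print(r)
cv2.imwrite('pics/w5.png',cv2.resize(c['image'][:,:,::-1],None,fx=1.5,fy=1.5,interpolation=cv2.INTER_CUBIC))
plan(.4532,-.2397,.061,-.036)
```

```text
(0.502, -0.344, np.float64(-1.094), 43.0, 36.6, 30)
(0.531, -0.2376, np.float64(0.55), 46.0, 29.7, 30)
(0.5819, -0.3389, np.float64(0.313), 44.0, 17.1, 100)
(0.5935, -0.2461, np.float64(-0.186), 41.1, 30.4, 100)
t 10.05 pos [ 0.592  -0.0766  0.0603] yaw -0.036 w 0.588 | turn [-0.001  0.003 -0.   ] shift now [-1.328  1.68  -0.005] after turn [-1.329  1.679 -0.007]
```

View pics/w5.png

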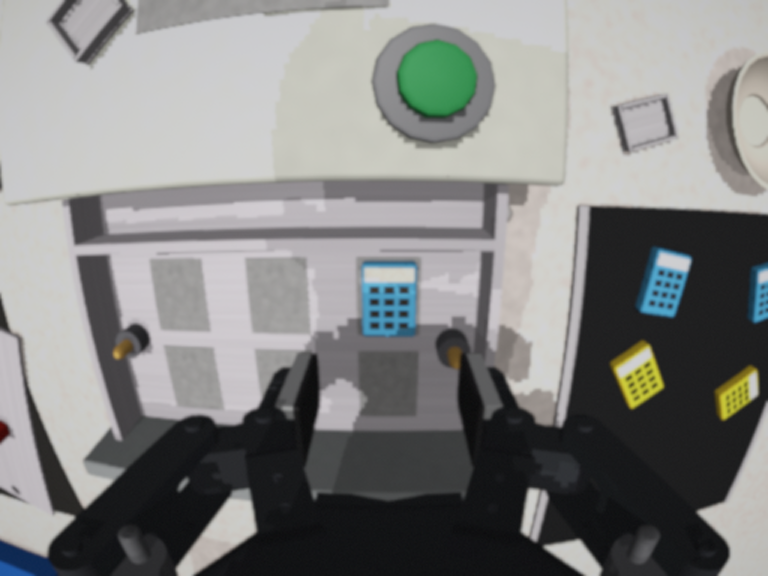

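Call:
play_rows([
  [[0,0,0,-0.265,0.336,0,50],[0,0,0,-0.265,0.336,0,50],[0,0,0,-0.266,0.336,0,50],[0,0,0,-0.266,0.336,0,50],[0,0,0,-0.266,0.336,0,50]],
])

```text
time: 10.47
tool_pos: [0.4563, -0.2363, 0.061]
tcp_rot: [-3.141, 0.055, 0.0]
wrist_force: [0.1, -0.1, -0.3]
width: 0.582
grip_force: 0.0
```

Call:
play_rows([
  [[0,0,-0.215,0,0,0.1,50],[0,0,-0.215,0,0,0.1,50],[0,0,-0.216,0,0,0,50],[0,0,0,0,0,0,50],[0,0,0,0,0,0,50]],
])

```text
time: 10.88
tool_pos: [0.4576, -0.2355, 0.0411]
tcp_rot: [-3.11, -0.444, 0.0]
wrist_force: [1.6, -0.2, 0.7]
width: 0.584
grip_force: 0.0
```

Call:
play_rows([
  [[0,0,0,0,0,0,50],[0,0,0,0,0,0,50],[0,0,0,0,0,0,50],[0,0,0,0,0,0,50]],
])

```text
time: 11.22
tool_pos: [0.458, -0.2353, 0.0415]
tcp_rot: [3.109, 0.449, 0.001]
wrist_force: [0.3, -0.1, 0.6]
width: 0.588
grip_force: 0.0
```

Run:
```python
from h import *
c=vision.read_camera('wrist'); np.savez('w6.npz',**c)
for r in rects(c,(.36,.66,-.43,-.17),lo=(0,110)): print(r)
plan(.4531,-.2397,-.029,.287)
```

```text
(0.5001, -0.3452, np.float64(-1.089), 42.0, 30.8, 30)
(0.5293, -0.2392, np.float64(0.553), 40.9, 28.9, 27)
(0.5831, -0.3477, np.float64(0.186), 40.7, 29.8, 100)
(0.5932, -0.2468, np.float64(-0.184), 40.6, 28.6, 100)
t 11.27 pos [ 0.458  -0.2353  0.0415] yaw 0.287 w 0.587 | turn [ 0.001 -0.    -0.001] shift now [-0.059  0.028  0.705] after turn [-0.059  0.028  0.705]
```

Call:
play_rows([
  [[0,0,0,-0.059,0.028,0.2,50],[0,0,0,0,0,0.25,50],[0,0,0,0,0,0.15,50],[0,0,0,0,0,0.08,50],[0,0,0,0,0,0.025,50]],
])

```text
time: 11.68
tool_pos: [0.4515, -0.2389, -0.0308]
tcp_rot: [-3.107, -0.449, 0.004]
wrist_force: [-0.8, 1.0, -0.2]
width: 0.586
grip_force: 0.0
```

Call:
play_rows([
  [[0,0,0,0,0,0,50],[0,0,0,0,0,0,50],[0,0,0,0,0,0,50],[0,0,0,0,0,0,15],[0,0,0,0,0,0,15]],
])

```text
time: 12.1
tool_pos: [0.4537, -0.2402, -0.0283]
tcp_rot: [3.108, 0.449, 0.002]
wrist_force: [-0.3, -1.2, -0.6]
width: 0.317
grip_force: 0.0
```

Call:
play_rows([
  [[0,0,0,0,0,0,15],[0,0,0,0,0,0,15],[0,0,0,0,0,0,15],[0,0,0,0,0,-0.1,15],[0,0,0,0,0,-0.2,15]],
])

```text
time: 12.52
tool_pos: [0.4503, -0.2383, -0.0009]
tcp_rot: [-3.106, -0.448, 0.007]
wrist_force: [-0.8, -0.5, 0.2]
width: 0.173
grip_force: 0.0
```

Call:
play_rows([
  [[0,0,0.215,0,0,-0.3,15],[0,0,0.215,0,0,-0.3,15],[0,0,0.216,0.1,-0.1,0,15],[0,0,0,0.19,-0.324,0,15],[0,0,0,0.19,-0.324,0,15]],
])

```text
time: 12.93
tool_pos: [0.5036, -0.1663, 0.063]
tcp_rot: [3.14, -0.063, 0.005]
wrist_force: [-0.0, 0.6, 0.4]
width: 0.177
grip_force: 0.0
```

Call:
play_rows([
  [[0,0,0,0.19,-0.324,0,15],[0,0,0,0.19,-0.324,0,15],[0,0,0,0.19,-0.324,0,15],[0,0,0,0.19,-0.324,0,15],[0,0,0,0.1,-0.223,0,15]],
])

```text
time: 13.35
tool_pos: [0.5961, -0.0142, 0.062]
tcp_rot: [-3.14, 0.055, -0.004]
wrist_force: [0.1, -0.6, -0.1]
width: 0.175
grip_force: 0.0
```

Call:
play_rows([
  [[0,0,0,0,0,0,15],[0,0,0,0,0,0,15],[0,0,0,0,0,0,15],[0,0,0,0,0,0,15],[0,0,0,0,0,0,15]],
])

```text
time: 13.77
tool_pos: [0.5931, -0.0182, 0.0608]
tcp_rot: [3.141, -0.059, -0.001]
wrist_force: [-0.3, 0.5, -0.5]
width: 0.174
grip_force: 0.0
```

Run:
```python
from h import *
plan(.5945,-.018,-.018,-.036)
```

```text
t 13.77 pos [ 0.5931 -0.0182  0.0608] yaw -0.038 w 0.174 | turn [ 0.     0.001 -0.004] shift now [ 0.014 -0.003  0.788] after turn [ 0.014 -0.003  0.788]
```

Run:
```python
from h import *
for n in ['scene','side']:
    c=vision.read_camera(n); W=cloud(c); hsv=cv2.cvtColor(c['image'],cv2.COLOR_RGB2HSV)
    for nm,lo,hi in [('yel',(20,110,80),(35,255,255)),('blue',(92,70,80),(112,255,255))]:
        m=cv2.inRange(hsv,lo,hi); k,l,s,ce=cv2.connectedComponentsWithStats(m)
        for i in range(1,k):
            p=np.nanmedian(W[l==i],0)
            if s[i,4]>12 and .3<p[0]<.75 and abs(p[1])<.5: print(n,nm,ce[i].round(0),s[i,4],p.round(3))
c=vision.read_camera('wrist'); np.savez('w7.npz',**c)
for r in rects(c,(.36,.66,-.45,-.15),lo=(0,110)): print(r)
```

```text
scene yel [198. 210.] 69 [ 0.471 -0.199  0.013]
scene yel [193. 226.] 111 [ 0.528 -0.244  0.013]
scene yel [155. 234.] 111 [ 0.501 -0.343  0.012]
scene blue [254. 213.] 68 [ 0.587 -0.079  0.023]
scene blue [202. 238.] 86 [ 0.588 -0.247  0.013]
scene blue [205. 245.] 17 [ 0.611 -0.25   0.008]
scene blue [165. 252.] 119 [ 0.581 -0.351  0.013]
side yel [307. 169.] 77 [ 0.495 -0.336  0.011]
side yel [289. 184.] 94 [ 0.525 -0.236  0.01 ]
side yel [304. 198.] 98 [ 0.467 -0.187  0.011]
side blue [283. 162.] 77 [ 0.58  -0.342  0.01 ]
side blue [269. 179.] 91 [ 0.59  -0.239  0.011]
side blue [248. 209.] 105 [ 0.588 -0.068  0.021]
(0.5309, -0.2374, np.float64(0.552), 46.4, 29.9, 30)
(0.5935, -0.246, np.float64(-0.184), 40.8, 30.5, 100)
(0.5897, -0.1774, np.float64(-0.001), 99.9, 2.3, 15)
```

Call:
play_rows([
  [[0,0,0,-0.093,0.372,0,50],[0,0,0,-0.093,0.372,0,50],[0,0,0,-0.093,0.372,0,50],[0,0,0,-0.093,0.372,0,50],[0,0,0,-0.093,0.372,0,50]],
])

```text
time: 14.33
tool_pos: [0.5397, -0.2031, 0.061]
tcp_rot: [3.141, -0.057, 0.0]
wrist_force: [0.7, 0.2, -0.6]
width: 0.586
grip_force: 0.0
```

Call:
play_rows([
  [[0,0,0,-0.093,0.372,0,50],[0,0,0,0,0,0,50],[0,0,0,0,0,0,50],[0,0,0,0,0,0,50],[0,0,0,0,0,0,50]],
])

```text
time: 14.75
tool_pos: [0.53, -0.2372, 0.0607]
tcp_rot: [-3.141, 0.056, 0.0]
wrist_force: [-0.2, -0.1, 0.1]
width: 0.586
grip_force: 0.0
```

Run:
```python
from h import *
c=vision.read_camera('wrist'); np.savez('w8.npz',**c)
cv2.imwrite('pics/w8.png',cv2.resize(c['image'][100:384,50:462,::-1],None,fx=1.9,fy=1.9,interpolation=cv2.INTER_CUBIC))
for r in rects(c,(.36,.66,-.45,-.15),lo=(0,110)): print(r)
```

```text
(0.4376, -0.1936, np.float64(-0.235), 115.2, 22.2, 25)
(0.5009, -0.3452, np.float64(-1.092), 41.6, 32.8, 30)
(0.5298, -0.2391, np.float64(0.554), 41.7, 29.4, 26)
(0.5835, -0.3478, np.float64(0.185), 41.2, 29.6, 100)
(0.5934, -0.2468, np.float64(-0.185), 40.6, 28.8, 99)
```

Call:
play_rows([
  [[0,0,-0.235,0,0,0.1,50],[0,0,-0.235,0,0,0.1,50],[0,0,-0.235,0,0,0,50],[0,0,-0.235,0,0,0,50],[0,0,-0.236,0,0,0,50]],
])

```text
time: 15.22
tool_pos: [0.5302, -0.2363, 0.0403]
tcp_rot: [-3.019, -0.868, 0.001]
wrist_force: [0.4, -0.5, -0.6]
width: 0.587
grip_force: 0.0
```

Call:
play_rows([
  [[0,0,0,0,0,0,50],[0,0,0,0,0,0,50],[0,0,0,0,0,0,50],[0,0,0,0,0,0,50],[0,0,0,0,0,0,50]],
])

```text
time: 15.63
tool_pos: [0.5301, -0.2378, 0.0408]
tcp_rot: [3.023, 0.854, 0.0]
wrist_force: [-0.4, 0.4, 0.0]
width: 0.58
grip_force: 0.0
```

Run:
```python
from h import *
plan(.5292,-.2393,-.029,.552)
```

```text
t 15.63 pos [ 0.5301 -0.2378  0.0408] yaw 0.551 w 0.58 | turn [ 0.    -0.    -0.002] shift now [-0.016  0.008  0.698] after turn [-0.016  0.008  0.698]
```

View pics/w8.png

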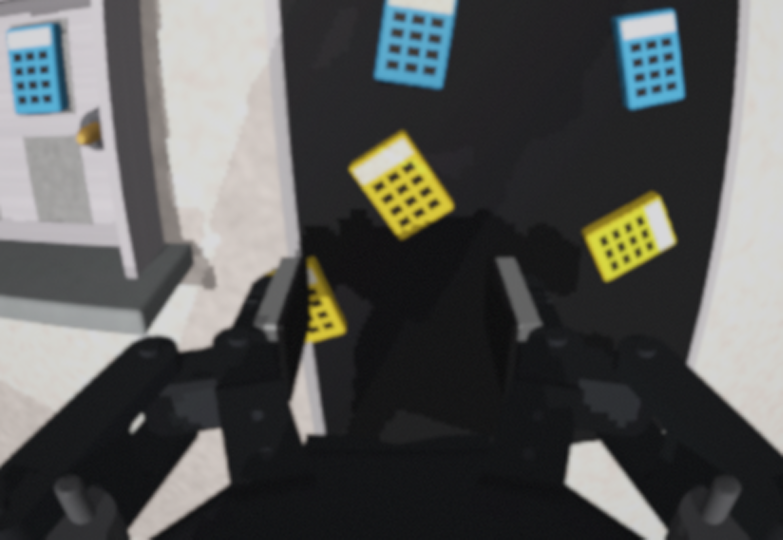

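Call:
play_rows([
  [[0,0,0,-0.016,0.008,0.2,50],[0,0,0,0,0,0.25,50],[0,0,0,0,0,0.15,50],[0,0,0,0,0,0.08,50],[0,0,0,0,0,0.02,50]],
])

```text
time: 16.05
tool_pos: [0.5275, -0.2388, -0.0311]
tcp_rot: [-3.021, -0.854, 0.004]
wrist_force: [0.4, 0.0, 0.1]
width: 0.584
grip_force: 0.0
```

Call:
play_rows([
  [[0,0,0,0,0,0,50],[0,0,0,0,0,0,50],[0,0,0,0,0,0,50],[0,0,0,0,0,0,15],[0,0,0,0,0,0,15]],
])

```text
time: 16.47
tool_pos: [0.53, -0.24, -0.0281]
tcp_rot: [3.021, 0.855, 0.002]
wrist_force: [-0.7, -0.1, 24.7]
width: 0.316
grip_force: 28.1
```

Call:
play_rows([
  [[0,0,0,0,0,0,15],[0,0,0,0,0,0,15],[0,0,0,0,0,0,15],[0,0,0,0,0,-0.1,15],[0,0,0,0,0,-0.2,15]],
])

```text
time: 16.88
tool_pos: [0.5264, -0.2382, -0.0012]
tcp_rot: [-3.019, -0.855, 0.007]
wrist_force: [-0.6, -0.3, -0.6]
width: 0.3
grip_force: 59.0
```

Call:
play_rows([
  [[0,0,0.235,0,0,-0.3,15],[0,0,0.235,0,0,-0.3,15],[0,0,0.235,0,0,0,15],[0,0,0.235,0,0,0,15],[0,0,0.236,0,0,0,15]],
])

```text
time: 17.3
tool_pos: [0.5297, -0.2399, 0.0625]
tcp_rot: [3.14, -0.066, 0.003]
wrist_force: [0.4, 0.5, -0.9]
width: 0.303
grip_force: 59.0
```

Call:
play_rows([
  [[0,0,0,0.096,-0.372,0,15],[0,0,0,0.096,-0.372,0,15],[0,0,0,0.096,-0.372,0,15],[0,0,0,0.096,-0.372,0,15],[0,0,0,0.096,-0.372,0,15]],
])

```text
time: 17.72
tool_pos: [0.5838, -0.0539, 0.0613]
tcp_rot: [3.141, -0.058, 0.0]
wrist_force: [0.2, -0.6, 0.1]
width: 0.3
grip_force: 59.1
```

Call:
play_rows([
  [[0,0,0,0.096,-0.372,0,15],[0,0,0,0,0,0,15],[0,0,0,0,0,0,15],[0,0,0,0,0,0,15],[0,0,0,0,0,0,15]],
])

```text
time: 18.13
tool_pos: [0.5942, -0.0196, 0.0608]
tcp_rot: [3.141, -0.058, -0.001]
wrist_force: [-0.1, -0.1, 0.2]
width: 0.295
grip_force: 59.2
```

Call:
play_rows([
  [[0,0,0,0,0,0,15],[0,0,0,0,0,0,15],[0,0,0,0,0,0,15]],
])

```text
time: 18.38
tool_pos: [0.5945, -0.0197, 0.0608]
tcp_rot: [3.141, -0.06, -0.0]
wrist_force: [0.2, 0.6, 0.4]
width: 0.299
grip_force: 59.2
```

Run:
```python
from h import *
plan(.5945,-.018,-.018,-.036)
```

```text
t 18.38 pos [ 0.5945 -0.0197  0.0608] yaw -0.038 w 0.299 | turn [ 0.     0.    -0.004] shift now [-0.    -0.017  0.788] after turn [-0.    -0.017  0.788]
```

Call:
play_rows([
  [[0,0,0,0,-0.017,0.25,15],[0,0,0,0,0,0.25,15],[0,0,0,0,0,0.15,15],[0,0,0,0,0,0.08,15],[0,0,0,0,0,0.04,15]],
])

```text
time: 18.8
tool_pos: [0.5933, -0.0173, -0.0178]
tcp_rot: [-3.141, 0.058, 0.005]
wrist_force: [-2.5, -0.0, 8.8]
width: 0.302
grip_force: 60.4
```

Call:
play_rows([
  [[0,0,0,0,0,0,15],[0,0,0,0,0,0,15],[0,0,0,0,0,0.02,15],[0,0,0,0,0,0,15],[0,0,0,0,0,0,15]],
])

```text
time: 19.22
tool_pos: [0.5953, -0.0169, -0.0175]
tcp_rot: [3.141, -0.057, 0.002]
wrist_force: [-0.5, -0.7, -0.5]
width: 0.302
grip_force: 59.2
```

Call:
play_rows([
  [[0,0,0,0,0,0,45],[0,0,0,0,0,0,45],[0,0,0,0,0,0,45],[0,0,0,0,0,-0.1,45],[0,0,0,0,0,-0.3,45]],
])

```text
time: 19.63
tool_pos: [0.59, -0.0166, 0.0178]
tcp_rot: [-3.141, 0.057, 0.016]
wrist_force: [-0.5, 0.4, -0.9]
width: 0.527
grip_force: 0.0
```

Call:
play_rows([
  [[0,0,0,0,0,-0.39,50],[0,0,0,0.012,0.381,0,50],[0,0,0,0.012,0.381,0,50],[0,0,0,0.012,0.381,0,50],[0,0,0,0.012,0.381,0,50]],
])

```text
time: 20.05
tool_pos: [0.5945, -0.1707, 0.0624]
tcp_rot: [3.141, -0.055, 0.003]
wrist_force: [0.5, 0.6, 0.4]
width: 0.584
grip_force: 0.0
```

Call:
play_rows([
  [[0,0,0,0.012,0.381,0,50],[0,0,0,0.012,0.381,0,50],[0,0,0.148,0,0,0.1,50],[0,0,0.148,0,0,0.1,50],[0,0,0,0,0,0,50]],
])

```text
time: 20.47
tool_pos: [0.5921, -0.2461, 0.0394]
tcp_rot: [-3.127, 0.295, 0.004]
wrist_force: [0.9, -0.0, 0.1]
width: 0.585
grip_force: 0.0
```

Call:
play_rows([
  [[0,0,0,0,0,0,50],[0,0,0,0,0,0,50],[0,0,0,0,0,0,50],[0,0,0,0,0,0,50],[0,0,0,0,0,0,50]],
])

```text
time: 20.88
tool_pos: [0.5942, -0.2453, 0.0415]
tcp_rot: [3.128, -0.287, 0.002]
wrist_force: [0.2, -0.0, -0.4]
width: 0.588
grip_force: 0.0
```

Run:
```python
from h import *
c=vision.read_camera('wrist'); np.savez('w9.npz',**c)
for r in rects(c,(.36,.66,-.45,-.15),lo=(0,110)): print(r)
plan(.5933,-.2468,-.027,-.184)
```

```text
(0.5045, -0.1897, np.float64(-0.009), 60.6, 31.5, 25)
(0.5028, -0.3474, np.float64(-1.071), 36.4, 34.7, 26)
(0.5944, -0.247, np.float64(-0.183), 40.1, 28.7, 100)
(0.5842, -0.3477, np.float64(0.186), 42.5, 29.3, 100)
t 20.93 pos [ 0.5941 -0.2453  0.0414] yaw -0.183 w 0.585 | turn [ 0.    -0.002  0.002] shift now [-0.006  0.016  0.684] after turn [-0.005  0.016  0.684]
```

Call:
play_rows([
  [[0,0,0,-0.005,0.016,0.2,50],[0,0,0,0,0,0.25,50],[0,0,0,0,0,0.14,50],[0,0,0,0,0,0.07,50],[0,0,0,0,0,0.02,50]],
])

```text
time: 21.35
tool_pos: [0.5913, -0.2462, -0.0293]
tcp_rot: [-3.127, 0.288, 0.006]
wrist_force: [-0.5, -0.4, 0.4]
width: 0.587
grip_force: 0.0
```

Call:
play_rows([
  [[0,0,0,0,0,0,50],[0,0,0,0,0,0,50],[0,0,0,0,0,0,50],[0,0,0,0,0,0,15],[0,0,0,0,0,0,15]],
])

```text
time: 21.77
tool_pos: [0.5937, -0.2475, -0.0261]
tcp_rot: [3.128, -0.289, 0.003]
wrist_force: [-0.6, -0.0, 18.5]
width: 0.319
grip_force: 24.6
```

Call:
play_rows([
  [[0,0,0,0,0,0,15],[0,0,0,0,0,0,15],[0,0,0,0,0,0,15],[0,0,0,0,0,-0.1,15],[0,0,0,0,0,-0.2,15]],
])

```text
time: 22.18
tool_pos: [0.5901, -0.2458, 0.0004]
tcp_rot: [-3.126, 0.289, 0.009]
wrist_force: [-0.4, 0.2, -0.0]
width: 0.298
grip_force: 59.0
```

Call:
play_rows([
  [[0,0,-0.148,0,0,-0.29,15],[0,0,-0.148,0,0,-0.29,15],[0,0,0,0,-0.361,0,15],[0,0,0,-0.01,-0.361,0,15],[0,0,0,-0.01,-0.361,0,15]],
])

```text
time: 22.6
tool_pos: [0.5954, -0.1385, 0.0624]
tcp_rot: [3.141, -0.06, 0.004]
wrist_force: [0.1, 0.1, -1.0]
width: 0.297
grip_force: 59.0
```

Call:
play_rows([
  [[0,0,0,-0.01,-0.361,0,15],[0,0,0,-0.01,-0.361,0,15],[0,0,0,-0.01,-0.361,0,15],[0,0,0,-0.01,-0.361,0,15],[0,0,0,-0.01,-0.361,0,15]],
])

```text
time: 23.02
tool_pos: [0.5959, 0.0435, 0.0613]
tcp_rot: [-3.141, 0.057, -0.0]
wrist_force: [0.1, -0.1, 0.2]
width: 0.296
grip_force: 59.0
```

Call:
play_rows([
  [[0,0,0,0,0,0,15],[0,0,0,0,0,0,15],[0,0,0,0,0,0,15],[0,0,0,0,0,0,15],[0,0,0,0,0,0,15]],
])

```text
time: 23.43
tool_pos: [0.5963, 0.0404, 0.0608]
tcp_rot: [3.141, -0.06, -0.0]
wrist_force: [-0.1, -0.6, -0.7]
width: 0.294
grip_force: 59.1
```

Run:
```python
from h import *
plan(.5965,.0425,-.018,-.036)
```

```text
t 23.43 pos [0.5963 0.0404 0.0608] yaw -0.038 w 0.294 | turn [ 0.     0.    -0.004] shift now [ 0.001 -0.021  0.788] after turn [ 0.001 -0.021  0.788]
```

Call:
play_rows([
  [[0,0,0,0,-0.021,0.25,15],[0,0,0,0,0,0.25,15],[0,0,0,0,0,0.15,15],[0,0,0,0,0,0.06,15],[0,0,0,0,0,0.03,15]],
])

```text
time: 23.85
tool_pos: [0.5952, 0.0427, -0.0148]
tcp_rot: [3.141, -0.059, -0.005]
wrist_force: [0.1, -0.0, 0.2]
width: 0.295
grip_force: 59.1
```

Call:
play_rows([
  [[0,0,0,0,0,0,15],[0,0,0,0,0,0,15],[0,0,0,0,0,0.02,15],[0,0,0,0,0,0.01,15],[0,0,0,0,0,0,15]],
])

```text
time: 24.27
tool_pos: [0.597, 0.0439, -0.0155]
tcp_rot: [-3.141, 0.057, -0.002]
wrist_force: [0.1, 0.5, -0.4]
width: 0.294
grip_force: 59.1
```

Call:
play_rows([
  [[0,0,0,0,0,0,45],[0,0,0,0,0,0,45],[0,0,0,0,0,0,45],[0,0,0,0,0,-0.1,45],[0,0,0,0,0,-0.3,45]],
])

```text
time: 24.68
tool_pos: [0.5916, 0.0437, 0.0198]
tcp_rot: [3.141, -0.057, -0.016]
wrist_force: [-0.4, -0.1, -0.9]
width: 0.527
grip_force: 0.0
```

Call:
play_rows([
  [[0,0,0,0,0,-0.37,50],[0,0,0,0,0.39,0,50],[0,0,0,0,0.39,0,50],[0,0,0,0,0.39,0,50],[0,0,0,0,0.39,0,50]],
])

```text
time: 25.1
tool_pos: [0.5912, -0.1133, 0.0624]
tcp_rot: [3.141, -0.055, 0.003]
wrist_force: [0.5, -0.1, -0.8]
width: 0.584
grip_force: 0.0
```

Call:
play_rows([
  [[0,0,0,0,0.39,0,50],[0,0,0,0,0.39,0,50],[0,0,0,0,0.39,0,50],[0,0,0,0,0.39,0,50],[0,0,0,0,0.39,0,50]],
])

```text
time: 25.52
tool_pos: [0.5836, -0.3089, 0.0618]
tcp_rot: [3.141, -0.057, 0.001]
wrist_force: [0.5, -0.6, -0.3]
width: 0.587
grip_force: 0.0
```

Call:
play_rows([
  [[0,0,0,0,0.39,0,50],[0,0,-0.222,0,0,0.1,50],[0,0,-0.222,0,0,0.1,50],[0,0,0,0,0,0,50],[0,0,0,0,0,0,50]],
])

```text
time: 25.93
tool_pos: [0.5816, -0.3456, 0.0404]
tcp_rot: [-3.127, -0.286, 0.002]
wrist_force: [-0.2, 1.3, -0.1]
width: 0.582
grip_force: 0.0
```

Call:
play_rows([
  [[0,0,0,0,0,0,50],[0,0,0,0,0,0,50],[0,0,0,0,0,0,50],[0,0,0,0,0,0,50],[0,0,0,0,0,0,50]],
])

```text
time: 26.35
tool_pos: [0.5827, -0.3456, 0.0413]
tcp_rot: [3.128, 0.292, 0.001]
wrist_force: [-0.3, 0.1, -0.5]
width: 0.59
grip_force: 0.0
```

Run:
```python
from h import *
c=vision.read_camera('wrist'); np.savez('w10.npz',**c)
for r in rects(c,(.36,.66,-.45,-.15),lo=(0,110)): print(r)
plan(.5836,-.3478,-.026,.186)
```

```text
(0.4951, -0.4064, np.float64(0.01), 60.2, 20.3, 13)
(0.501, -0.3458, np.float64(-1.094), 40.6, 31.1, 25)
(0.5843, -0.3481, np.float64(0.186), 40.8, 28.9, 100)
t 26.4 pos [ 0.5826 -0.3457  0.0412] yaw 0.186 w 0.588 | turn [ 0.001 -0.001 -0.   ] shift now [0.006 0.022 0.672] after turn [0.006 0.023 0.672]
```

Call:
play_rows([
  [[0,0,0,0.008,0.023,0.2,50],[0,0,0,0,0,0.25,50],[0,0,0,0,0,0.14,50],[0,0,0,0,0,0.06,50],[0,0,0,0,0,0.02,50]],
])

```text
time: 26.82
tool_pos: [0.582, -0.347, -0.0283]
tcp_rot: [-3.126, -0.291, 0.005]
wrist_force: [0.7, -0.2, -0.3]
width: 0.585
grip_force: 0.0
```

Call:
play_rows([
  [[0,0,0,0,0,0,50],[0,0,0,0,0,0,50],[0,0,0,0,0,0,50],[0,0,0,0,0,0,15],[0,0,0,0,0,0,15]],
])

```text
time: 27.23
tool_pos: [0.5843, -0.3485, -0.025]
tcp_rot: [3.127, 0.291, 0.002]
wrist_force: [-0.9, -0.2, 15.4]
width: 0.319
grip_force: 22.2
```

Call:
play_rows([
  [[0,0,0,0,0,0,15],[0,0,0,0,0,0,15],[0,0,0,0,0,0,15],[0,0,0,0,0,-0.1,15],[0,0,0,0,0,-0.2,15]],
])

```text
time: 27.65
tool_pos: [0.5809, -0.3463, 0.0012]
tcp_rot: [-3.124, -0.291, 0.008]
wrist_force: [0.2, -0.1, 0.5]
width: 0.289
grip_force: 58.9
```

Call:
play_rows([
  [[0,0,0.222,0,0,-0.29,15],[0,0,0.222,0,0,-0.28,15],[0,0,0,-0.055,-0.39,0,15],[0,0,0,-0.055,-0.39,0,15],[0,0,0,-0.055,-0.39,0,15]],
])

```text
time: 28.07
tool_pos: [0.5715, -0.2302, 0.0623]
tcp_rot: [3.14, -0.06, 0.003]
wrist_force: [0.1, 0.6, -0.5]
width: 0.29
grip_force: 59.0
```

Call:
play_rows([
  [[0,0,0,-0.055,-0.39,0,15],[0,0,0,-0.055,-0.39,0,15],[0,0,0,-0.055,-0.39,0,15],[0,0,0,-0.055,-0.39,0,15],[0,0,0,-0.055,-0.39,0,15]],
])

```text
time: 28.48
tool_pos: [0.5502, -0.0329, 0.0613]
tcp_rot: [-3.141, 0.057, -0.001]
wrist_force: [0.2, -0.2, -0.0]
width: 0.286
grip_force: 59.0
```

Call:
play_rows([
  [[0,0,0,-0.055,-0.39,0,15],[0,0,0,-0.055,-0.39,0,15],[0,0,0,0,0,0,15],[0,0,0,0,0,0,15],[0,0,0,0,0,0,15]],
])

```text
time: 28.9
tool_pos: [0.5427, 0.0437, 0.0611]
tcp_rot: [3.141, -0.055, 0.001]
wrist_force: [0.5, -0.2, -0.9]
width: 0.293
grip_force: 59.0
```

Call:
play_rows([
  [[0,0,0,0,0,0,15],[0,0,0,0,0,0,15],[0,0,0,0,0,0,15],[0,0,0,0,0,0,15]],
])

```text
time: 29.23
tool_pos: [0.5428, 0.0426, 0.0607]
tcp_rot: [3.141, -0.06, -0.0]
wrist_force: [0.6, -1.0, -0.7]
width: 0.294
grip_force: 59.0
```

Run:
```python
from h import *
plan(.5430,.0443,-.016,-.036)
```

```text
t 29.23 pos [0.5428 0.0426 0.0607] yaw -0.038 w 0.294 | turn [ 0.     0.    -0.004] shift now [ 0.002 -0.017  0.767] after turn [ 0.001 -0.017  0.767]
```

Call:
play_rows([
  [[0,0,0,0,-0.017,0.25,15],[0,0,0,0,0,0.25,15],[0,0,0,0,0,0.14,15],[0,0,0,0,0,0.06,15],[0,0,0,0,0,0.03,15]],
])

```text
time: 29.65
tool_pos: [0.5416, 0.0449, -0.0136]
tcp_rot: [3.141, -0.058, -0.004]
wrist_force: [0.6, 0.5, -0.3]
width: 0.291
grip_force: 59.0
```

Call:
play_rows([
  [[0,0,0,0,0,0,15],[0,0,0,0,0,0,15],[0,0,0,0,0,0.02,15],[0,0,0,0,0,0.01,15],[0,0,0,0,0,0,15]],
])

```text
time: 30.07
tool_pos: [0.5433, 0.0455, -0.0146]
tcp_rot: [-3.141, 0.057, -0.002]
wrist_force: [0.0, 1.4, -0.2]
width: 0.293
grip_force: 59.1
```

Call:
play_rows([
  [[0,0,0,0,0,0,45],[0,0,0,0,0,0,45],[0,0,0,0,0,0,45],[0,0,0,0,0,-0.1,45],[0,0,0,0,0,-0.3,45]],
])

```text
time: 30.48
tool_pos: [0.538, 0.0453, 0.0212]
tcp_rot: [3.141, -0.057, -0.015]
wrist_force: [-0.6, -1.3, 0.4]
width: 0.522
grip_force: 0.0
```

Call:
play_rows([
  [[0,0,0,0,0,-0.36,50],[0,0,0,-0.029,0.391,0,50],[0,0,0,-0.029,0.391,0,50],[0,0,0,-0.029,0.391,0,50],[0,0,0,-0.029,0.391,0,50]],
])

```text
time: 30.9
tool_pos: [0.5258, -0.1118, 0.0623]
tcp_rot: [3.141, -0.055, 0.003]
wrist_force: [0.7, -0.7, 0.2]
width: 0.584
grip_force: 0.0
```

Call:
play_rows([
  [[0,0,0,-0.029,0.391,0,50],[0,0,0,-0.029,0.391,0,50],[0,0,0,-0.029,0.391,0,50],[0,0,0,-0.029,0.391,0,50],[0,0,0,-0.029,0.391,0,50]],
])

```text
time: 31.32
tool_pos: [0.5036, -0.3073, 0.0618]
tcp_rot: [3.141, -0.057, 0.001]
wrist_force: [0.7, -0.0, 1.1]
width: 0.586
grip_force: 0.0
```

Call:
play_rows([
  [[0,0,0,-0.029,0.391,0,50],[0,0,0.235,0,0,0.1,50],[0,0,0.235,0,0,0.1,50],[0,0,0.235,0,0,0,50],[0,0,0.235,0,0,0,50]],
])

```text
time: 31.73
tool_pos: [0.4987, -0.3444, 0.0404]
tcp_rot: [-3.038, 0.797, 0.002]
wrist_force: [-0.1, -0.7, 0.5]
width: 0.586
grip_force: 0.0
```

Call:
play_rows([
  [[0,0,0.235,0,0,0,50],[0,0,0.235,0,0,0,50],[0,0,0.235,0,0,0,50],[0,0,0.235,0,0,0,50],[0,0,0.236,0,0,0,50]],
])

```text
time: 32.15
tool_pos: [0.4998, -0.3444, 0.0416]
tcp_rot: [2.678, -1.642, 0.001]
wrist_force: [-0.2, -0.1, 0.1]
width: 0.589
grip_force: 0.0
```

Call:
play_rows([
  [[0,0,0,0,0,0,50],[0,0,0,0,0,0,50],[0,0,0,0,0,0,50],[0,0,0,0,0,0,50],[0,0,0,0,0,0,50]],
])

```text
time: 32.57
tool_pos: [0.4996, -0.3442, 0.0409]
tcp_rot: [2.684, -1.633, 0.0]
wrist_force: [-0.1, -0.1, 0.3]
width: 0.584
grip_force: 0.0
```

Run:
```python
from h import *
c=vision.read_camera('wrist'); np.savez('w11.npz',**c)
for r in rects(c,(.36,.66,-.45,-.1),lo=(0,110)): print(r)
plan(.5002,-.3459,-.026,-1.096)
cv2.imwrite('pics/w11.png',cv2.resize(c['image'][:,:,::-1],None,fx=1.5,fy=1.5,interpolation=cv2.INTER_CUBIC))
```

```text
(0.5203, -0.1608, np.float64(1.518), 61.7, 30.8, 18)
(0.4999, -0.3467, np.float64(-1.094), 41.3, 28.8, 25)
t 32.62 pos [ 0.4996 -0.3442  0.0408] yaw -1.093 w 0.585 | turn [0.    0.    0.006] shift now [0.018 0.002 0.668] after turn [0.018 0.002 0.668]
```

View pics/w11.png

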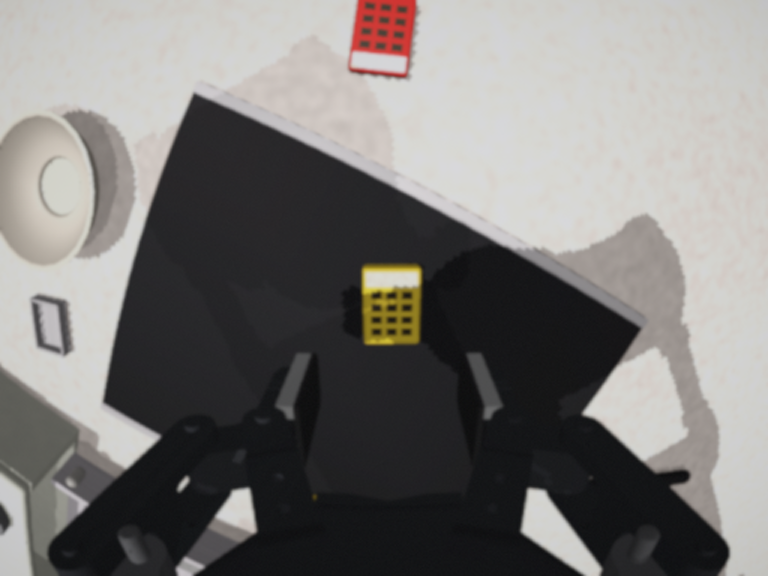

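Call:
play_rows([
  [[0,0,0,0.02,0.002,0.2,50],[0,0,0,0,0,0.25,50],[0,0,0,0,0,0.14,50],[0,0,0,0,0,0.055,50],[0,0,0,0,0,0.02,50]],
])

```text
time: 33.03
tool_pos: [0.499, -0.3451, -0.0275]
tcp_rot: [-2.683, 1.634, 0.006]
wrist_force: [0.4, 0.7, 0.4]
width: 0.587
grip_force: 0.0
```

Call:
play_rows([
  [[0,0,0,0,0,0,50],[0,0,0,0,0,0,50],[0,0,0,0,0,0,50],[0,0,0,0,0,0,15],[0,0,0,0,0,0,15]],
])

```text
time: 33.45
tool_pos: [0.501, -0.3466, -0.0247]
tcp_rot: [2.683, -1.634, 0.003]
wrist_force: [0.4, 0.5, 13.3]
width: 0.313
grip_force: 21.0
```

Call:
play_rows([
  [[0,0,0,0,0,0,15],[0,0,0,0,0,0,15],[0,0,0,0,0,0,15],[0,0,0,0,0,-0.1,15],[0,0,0,0,0,-0.2,15]],
])

```text
time: 33.87
tool_pos: [0.4981, -0.3444, 0.0023]
tcp_rot: [-2.683, 1.634, 0.009]
wrist_force: [0.1, 1.1, 0.5]
width: 0.288
grip_force: 58.9
```

Call:
play_rows([
  [[0,0,-0.235,0,0,-0.29,15],[0,0,-0.235,0,0,-0.275,15],[0,0,-0.235,0,0,0,15],[0,0,-0.235,0,0,0,15],[0,0,-0.235,0,0,0,15]],
])

```text
time: 34.28
tool_pos: [0.5009, -0.3466, 0.0626]
tcp_rot: [3.043, -0.778, 0.003]
wrist_force: [-0.7, 0.1, -0.2]
width: 0.29
grip_force: 58.9
```

Call:
play_rows([
  [[0,0,-0.235,0,0,0,15],[0,0,-0.235,0,0,0,15],[0,0,-0.235,0,0,0,15],[0,0,-0.236,0,0,0,15],[0,0,0,0.032,-0.368,0,15]],
])

```text
time: 34.7
tool_pos: [0.5054, -0.3144, 0.0621]
tcp_rot: [3.137, -0.053, 0.004]
wrist_force: [0.8, -0.1, 0.3]
width: 0.286
grip_force: 59.0
```

Call:
play_rows([
  [[0,0,0,0.032,-0.368,0,15],[0,0,0,0.032,-0.368,0,15],[0,0,0,0.032,-0.368,0,15],[0,0,0,0.032,-0.368,0,15],[0,0,0,0.032,-0.368,0,15]],
])

```text
time: 35.12
tool_pos: [0.5274, -0.1246, 0.0614]
tcp_rot: [3.141, -0.058, 0.001]
wrist_force: [0.4, -0.1, -1.1]
width: 0.287
grip_force: 59.0
```

Call:
play_rows([
  [[0,0,0,0.032,-0.368,0,15],[0,0,0,0.032,-0.368,0,15],[0,0,0,0.032,-0.368,0,15],[0,0,0,0,0,0,15],[0,0,0,0,0,0,15]],
])

```text
time: 35.53
tool_pos: [0.5412, -0.0143, 0.0613]
tcp_rot: [3.141, -0.05, 0.001]
wrist_force: [0.6, 0.7, -0.8]
width: 0.286
grip_force: 59.0
```

Call:
play_rows([
  [[0,0,0,0,0,0,15],[0,0,0,0,0,0,15],[0,0,0,0,0,0,15],[0,0,0,0,0,0,15],[0,0,0,0,0,0,15]],
])

```text
time: 35.95
tool_pos: [0.541, -0.0172, 0.0607]
tcp_rot: [3.141, -0.06, -0.0]
wrist_force: [-0.7, 0.7, -0.1]
width: 0.286
grip_force: 59.0
```

Run:
```python
from h import *
plan(.5410,-.0163,-.016,-.036)
```

```text
t 35.95 pos [ 0.541  -0.0172  0.0607] yaw -0.038 w 0.286 | turn [ 0.     0.    -0.004] shift now [-0.    -0.009  0.767] after turn [-0.    -0.009  0.767]
```

Call:
play_rows([
  [[0,0,0,0,-0.009,0.25,15],[0,0,0,0,0,0.25,15],[0,0,0,0,0,0.14,15],[0,0,0,0,0,0.06,15],[0,0,0,0,0,0.03,15]],
])

```text
time: 36.37
tool_pos: [0.5399, -0.0157, -0.0136]
tcp_rot: [-3.141, 0.058, 0.004]
wrist_force: [-1.5, -0.2, 0.2]
width: 0.286
grip_force: 59.0
```

Call:
play_rows([
  [[0,0,0,0,0,0,15],[0,0,0,0,0,0,15],[0,0,0,0,0,0.02,15],[0,0,0,0,0,0.01,15],[0,0,0,0,0,0,15]],
])

```text
time: 36.78
tool_pos: [0.5422, -0.0154, -0.0143]
tcp_rot: [3.141, -0.057, 0.003]
wrist_force: [0.3, -0.2, 0.5]
width: 0.287
grip_force: 59.4
```

Call:
play_rows([
  [[0,0,0,0,0,0,45],[0,0,0,0,0,0,45],[0,0,0,0,0,0,45],[0,0,0,0,0,-0.1,45],[0,0,0,0,0,-0.3,45]],
])

```text
time: 37.2
tool_pos: [0.5363, -0.0149, 0.0211]
tcp_rot: [-3.14, 0.057, 0.016]
wrist_force: [-0.4, -0.2, -0.5]
width: 0.53
grip_force: 0.0
```

Call:
play_rows([
  [[0,0,0,0,0,-0.36,50],[0,0,0,-0.223,0.298,0,50],[0,0,0,-0.223,0.298,0,50],[0,0,0,-0.223,0.298,0,50],[0,0,0,-0.223,0.298,0,50]],
])

```text
time: 37.62
tool_pos: [0.4471, -0.132, 0.0619]
tcp_rot: [3.141, -0.055, 0.002]
wrist_force: [0.4, -0.8, -0.3]
width: 0.587
grip_force: 0.0
```

Call:
play_rows([
  [[0,0,0,-0.223,0.298,0,50],[0,0,0,-0.223,0.298,0,50],[0,0,0,0,0,0,50],[0,0,0,0,0,0,50],[0,0,0,0,0,0,50]],
])

```text
time: 38.03
tool_pos: [0.4014, -0.1892, 0.0614]
tcp_rot: [3.141, -0.059, 0.002]
wrist_force: [0.4, -0.2, -0.4]
width: 0.584
grip_force: 0.0
```

Call:
play_rows([
  [[0,0,0,0,0,0,50],[0,0,0,0,0,0,50],[0,0,0,0,0,0,50]],
])

```text
time: 38.28
tool_pos: [0.4017, -0.1882, 0.0608]
tcp_rot: [-3.141, 0.053, -0.0]
wrist_force: [-0.7, -0.1, 0.4]
width: 0.584
grip_force: 0.0
```

Run:
```python
from h import *
c=vision.read_camera('wrist'); np.savez('w12.npz',**c)
plan(.47,-.19,-.026,0)
hsv=cv2.cvtColor(c['image'],cv2.COLOR_RGB2HSV)
cv2.imwrite('pics/w12.png',cv2.resize(c['image'][:,:,::-1],None,fx=1.5,fy=1.5,interpolation=cv2.INTER_CUBIC))
```

```text
t 38.33 pos [ 0.4016 -0.1883  0.0608] yaw -0.034 w 0.58 | turn [-0.     0.    -0.068] shift now [ 0.684 -0.006  0.868] after turn [0.684 0.017 0.868]
```

View pics/w12.png

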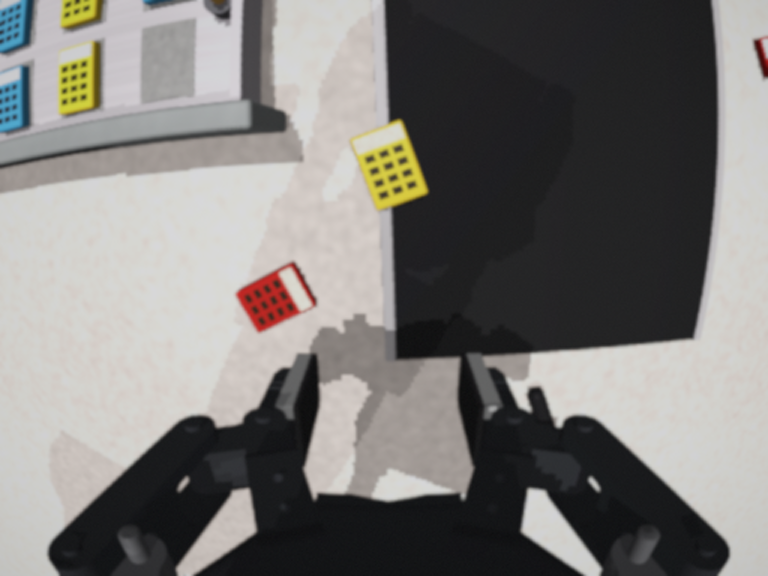

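Run:
```python
from h import *
c=dict(np.load('w12.npz'))
hsv=cv2.cvtColor(cv2.resize(c['image'],None,fx=4,fy=4,interpolation=cv2.INTER_CUBIC),cv2.COLOR_RGB2HSV)
p=np.array([(350,138),(403,120),(428,192),(382,210)])/1.5
W=wplane(c,p,.013); print(W.round(4),np.linalg.norm(np.diff(W,axis=0),axis=1).round(4))
(x,y),(w,l),a=cv2.minAreaRect((W[:,:2]*1000).astype('f4')); print(x,y,w,l,a)
yaw=np.arctan2(*( (W[0]+W[1])/2-(W[2]+W[3])/2)[[1,0]]); print('yaw',yaw)
plan(x/1000,y/1000,-.025,yaw)
print(wplane(c,[(250/1.5,103/1.5),(250/1.5,128/1.5)],.07))
```

```text
[[ 0.4861 -0.1721  0.013 ]
 [ 0.4941 -0.1988  0.013 ]
 [ 0.4573 -0.2103  0.013 ]
 [ 0.4487 -0.1867  0.013 ]] [0.0278 0.0386 0.0251]
471.1291809082031 -191.3933563232422 40.00232696533203 27.829444885253906 17.394458770751953
yaw 0.3384680381264067
t 38.33 pos [ 0.4016 -0.1883  0.0608] yaw -0.034 w 0.58 | turn [-0.     0.    -0.745] shift now [0.696 0.008 0.858] after turn [0.645 0.26  0.858]
[[ 0.50160418 -0.13907035  0.07      ]
 [ 0.49181457 -0.1385531   0.07      ]]
```

Call:
play_rows([
  [[0,0,0,0.348,0.006,0,44],[0,0,0,0.348,0.006,0,44],[0,0,-0.236,0,0,0.1,44],[0,0,-0.236,0,0,0.1,44],[0,0,-0.236,0,0,0,44]],
])

```text
time: 38.75
tool_pos: [0.47, -0.1914, 0.0386]
tcp_rot: [-3.098, -0.509, 0.005]
wrist_force: [-0.4, 0.3, -0.4]
width: 0.516
grip_force: 0.0
```

Call:
play_rows([
  [[0,0,0,0,0,0,44],[0,0,0,0,0,0,44],[0,0,0,0,0,0,44],[0,0,0,0,0,0,44],[0,0,0,0,0,0,44]],
])

```text
time: 39.17
tool_pos: [0.4708, -0.1929, 0.0412]
tcp_rot: [3.102, 0.495, 0.001]
wrist_force: [-0.5, 0.5, 0.5]
width: 0.514
grip_force: 0.0
```

Call:
play_rows([
  [[0,0,0,0,0,0,44],[0,0,0,0,0,0,44],[0,0,0,0,0,0,44]],
])

```text
time: 39.42
tool_pos: [0.4705, -0.1929, 0.041]
tcp_rot: [3.102, 0.496, 0.0]
wrist_force: [-0.6, -0.2, 0.3]
width: 0.521
grip_force: 0.0
```

Run:
```python
from h import *
plan(.4713,-.1915,-.025,.32)
```

```text
t 39.42 pos [ 0.4705 -0.1929  0.041 ] yaw 0.317 w 0.521 | turn [ 0.    -0.001 -0.005] shift now [ 0.012 -0.011  0.66 ] after turn [ 0.012 -0.011  0.66 ]
```

Call:
play_rows([
  [[0,0,0,0.012,-0.011,0.2,44],[0,0,0,0,0,0.25,44],[0,0,0,0,0,0.14,44],[0,0,0,0,0,0.05,44],[0,0,0,0,0,0.02,44]],
])

```text
time: 39.83
tool_pos: [0.4701, -0.1909, -0.0264]
tcp_rot: [-3.101, -0.496, 0.003]
wrist_force: [-0.0, -0.2, 0.1]
width: 0.522
grip_force: 0.0
```

Call:
play_rows([
  [[0,0,0,0,0,0,44],[0,0,0,0,0,0,44],[0,0,0,0,0,0,44],[0,0,0,0,0,0,15],[0,0,0,0,0,0,15]],
])

```text
time: 40.25
tool_pos: [0.4723, -0.1919, -0.0238]
tcp_rot: [3.101, 0.497, 0.002]
wrist_force: [-1.4, 0.4, 4.6]
width: 0.285
grip_force: 58.8
```

Call:
play_rows([
  [[0,0,0,0,0,0,15],[0,0,0,0,0,0,15],[0,0,0,0,0,0,15],[0,0,0,0,0,-0.1,15],[0,0,0,0,0,-0.2,15]],
])

```text
time: 40.67
tool_pos: [0.4691, -0.1904, 0.0036]
tcp_rot: [-3.099, -0.497, 0.006]
wrist_force: [-1.1, -0.4, -1.1]
width: 0.279
grip_force: 58.9
```

Call:
play_rows([
  [[0,0,0,0,0,-0.3,15],[0,0,0,0,0,-0.26,15],[0,0,0.236,0,0,0,15],[0,0,0.236,0,0,0,15],[0,0,0.236,0,0,0,15]],
])

```text
time: 41.08
tool_pos: [0.4722, -0.1919, 0.0628]
tcp_rot: [3.14, -0.066, 0.004]
wrist_force: [-0.2, 0.2, -0.8]
width: 0.28
grip_force: 58.9
```

Call:
play_rows([
  [[0,0,0,0.156,-0.294,0,15],[0,0,0,0.156,-0.294,0,15],[0,0,0,0.156,-0.294,0,15],[0,0,0,0.156,-0.294,0,15],[0,0,0,0,0,0,15]],
])

```text
time: 41.5
tool_pos: [0.5411, -0.0721, 0.0623]
tcp_rot: [-3.14, 0.052, -0.006]
wrist_force: [0.3, -0.5, -0.2]
width: 0.282
grip_force: 59.0
```

Call:
play_rows([
  [[0,0,0,0,0,0,15],[0,0,0,0,0,0,15],[0,0,0,0,0,0,15],[0,0,0,0,0,0,15],[0,0,0,0,0,0,15]],
])

```text
time: 41.92
tool_pos: [0.5373, -0.0772, 0.0608]
tcp_rot: [3.141, -0.059, -0.0]
wrist_force: [0.3, -0.3, -0.2]
width: 0.278
grip_force: 59.0
```

Run:
```python
from h import *
plan(.5380,-.0764,-.015,-.036)
```

```text
t 41.92 pos [ 0.5373 -0.0772  0.0608] yaw -0.038 w 0.278 | turn [ 0.     0.    -0.004] shift now [ 0.007 -0.008  0.758] after turn [ 0.006 -0.008  0.758]
```

Call:
play_rows([
  [[0,0,0,0.006,-0.008,0.25,15],[0,0,0,0,0,0.25,15],[0,0,0,0,0,0.14,15],[0,0,0,0,0,0.06,15],[0,0,0,0,0,0.02,15]],
])

```text
time: 42.33
tool_pos: [0.5369, -0.0757, -0.0127]
tcp_rot: [-3.141, 0.058, 0.005]
wrist_force: [-0.9, 0.4, -0.1]
width: 0.281
grip_force: 59.0
```

Call:
play_rows([
  [[0,0,0,0,0,0,15],[0,0,0,0,0,0,15],[0,0,0,0,0,0.02,15],[0,0,0,0,0,0.01,15],[0,0,0,0,0,0,15]],
])

```text
time: 42.75
tool_pos: [0.539, -0.0754, -0.0136]
tcp_rot: [3.141, -0.057, 0.002]
wrist_force: [-0.6, -0.3, -0.7]
width: 0.281
grip_force: 59.0
```

Call:
play_rows([
  [[0,0,0,0,0,0,45],[0,0,0,0,0,0,45],[0,0,0,0,0,0,45],[0,0,0,0,0,-0.1,45],[0,0,0,0,0,-0.3,45]],
])

```text
time: 43.17
tool_pos: [0.534, -0.0745, 0.0222]
tcp_rot: [-3.139, 0.057, 0.015]
wrist_force: [-0.8, -0.6, -0.7]
width: 0.528
grip_force: 0.0
```

Call:
play_rows([
  [[0,0,0,0,0,-0.4,50],[0,0,0,-0.2,-0.2,-0.2,50],[0,0,0,-0.2,-0.2,-0.2,50],[0,0,0,-0.2,-0.2,-0.2,50],[0,0,0,0,0,0,50]],
])

```text
time: 43.58
tool_pos: [0.4806, -0.0109, 0.1306]
tcp_rot: [-3.14, 0.054, -0.008]
wrist_force: [0.8, -0.4, -0.0]
width: 0.586
grip_force: 0.0
```

Call:
play_rows([
  [[0,0,0,0,0,0,50],[0,0,0,0,0,0,50],[0,0,0,0,0,0,50],[0,0,0,0,0,0,50],[0,0,0,0,0,0,50]],
])

```text
time: 44.0
tool_pos: [0.4804, -0.0137, 0.1247]
tcp_rot: [-3.141, 0.058, 0.003]
wrist_force: [0.1, -0.4, -0.8]
width: 0.586
grip_force: 0.0
```

Run:
```python
from h import *
c=vision.read_camera('wrist'); np.savez('w13.npz',**c)
plan(.479,.29,.0,-.036)
cv2.imwrite('pics/w13.png',cv2.resize(c['image'][:,:,::-1],None,fx=1.56,fy=1.56,interpolation=cv2.INTER_CUBIC))
```

```text
t 44.05 pos [ 0.4805 -0.0137  0.1248] yaw -0.037 w 0.587 | turn [-0.     0.004 -0.002] shift now [-0.125 -3.034  1.248] after turn [-0.124 -3.034  1.248]
```

View pics/w13.png

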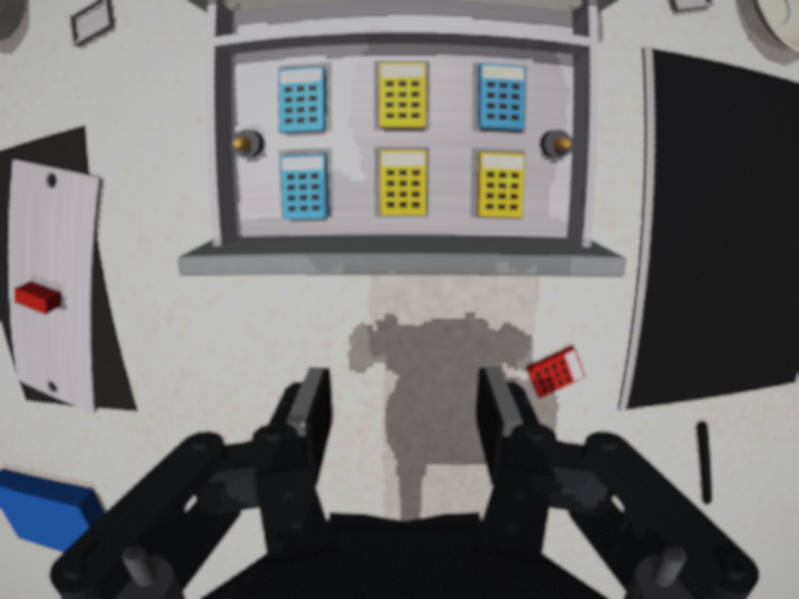

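Call:
play_rows([
  [[0,0,0,-0.114,-0.37,-0.08,60],[0,0,0,-0.114,-0.37,-0.08,60],[0,0,0,-0.114,-0.37,-0.08,60],[0,0,0,-0.114,-0.37,-0.08,60],[0,0,0,-0.114,-0.37,-0.08,60]],
])

```text
time: 44.47
tool_pos: [0.4299, 0.1748, 0.1657]
tcp_rot: [3.141, -0.059, -0.001]
wrist_force: [1.8, 0.6, -0.3]
width: 0.701
grip_force: 0.0
```

Call:
play_rows([
  [[0,0,0,-0.114,-0.37,-0.08,60],[0,0,0,-0.114,-0.37,-0.08,60],[0,0,0,-0.114,-0.37,-0.08,60],[0,0,0,0,0,0,60],[0,0,0,0,0,0,60]],
])

```text
time: 44.88
tool_pos: [0.4001, 0.2876, 0.1898]
tcp_rot: [3.141, -0.05, 0.0]
wrist_force: [-0.2, -0.6, -0.6]
width: 0.701
grip_force: 0.0
```

Call:
play_rows([
  [[0,0,0,0,0,0,60],[0,0,0,0,0,0,60],[0,0,0,0,0,0,60],[0,0,0,0,0,0,60],[0,0,0,0,0,0,60]],
])

```text
time: 45.3
tool_pos: [0.4006, 0.2848, 0.1895]
tcp_rot: [3.141, -0.06, -0.001]
wrist_force: [-0.0, 0.2, -0.8]
width: 0.704
grip_force: 0.0
```

Run:
```python
from h import *
c=vision.read_camera('wrist'); np.savez('w14.npz',**c)
im=cv2.resize(c['image'],None,fx=4,fy=4,interpolation=cv2.INTER_CUBIC); hsv=cv2.cvtColor(im,cv2.COLOR_RGB2HSV)
def show(mask,h,box,amin):
    for ct in cv2.findContours(mask,cv2.RETR_LIST,cv2.CHAIN_APPROX_NONE)[0]:
        W=wplane(c,(ct[:,0]+.5)/4-.5,h)[:,:2]
        m=W.mean(0)
        if not(box[0]<m[0]<box[1] and box[2]<m[1]<box[3]): continue
        (x,y),(w,l),a=cv2.minAreaRect((W*1000).astype('f4'))
        if w*l>amin: print(round(x,1),round(y,1),round(w,1),round(l,1),round(a,1))
print('holes'); 
for t in (60,80,100): show((hsv[...,2]<t).astype('u1')*255,.007,(.33,.62,.2,.38),60)
print('bar'); show(cv2.inRange(hsv,(0,120,60),(10,255,255))|cv2.inRange(hsv,(170,120,60),(180,255,255)),.031,(.4,.55,.2,.38),100)
s=bot.read_state(); print(s['tool_pos'])
c=dict(np.load('w13.npz'));im=cv2.resize(c['image'],None,fx=4,fy=4,interpolation=cv2.INTER_CUBIC); hsv=cv2.cvtColor(im,cv2.COLOR_RGB2HSV)
print('pins (z=.041 / .034)'); m=cv2.inRange(hsv,(10,120,60),(22,255,255)); show(m,.041,(.5,.64,-.16,.14),20); show(m,.034,(.5,.64,-.16,.14),20)
print('cassettes', rects(c,(.5,.64,-.13,.1),h=.023,lo=(0,60)))
for nm,lo,hi in [('y',(22,110,80),(35,255,255)),('b',(92,90,80),(112,255,255))]: print(nm); show(cv2.inRange(hsv,lo,hi),.023,(.5,.64,-.13,.1),400)
```

```text
holes
372.5 337.3 69.5 20.4 72.6
389.3 315.9 7.9 7.8 60.2
433.1 226.5 40.5 141.9 72.7
570.0 258.8 8.4 7.7 89.0
503.0 295.9 144.7 205.5 89.9
372.3 336.6 73.8 22.7 71.4
389.3 316.0 9.1 8.7 87.5
440.0 244.2 43.5 140.1 89.1
570.0 258.8 9.5 9.0 89.0
500.9 295.9 145.8 210.3 89.9
389.2 315.9 10.1 10.0 41.3
466.5 275.5 15.1 4.0 84.0
440.9 244.3 44.5 142.7 89.0
570.0 258.6 10.4 10.3 88.9
487.7 296.0 146.8 236.9 89.9
bar
479.2 286.9 38.4 12.8 72.7
[0.4005987  0.28497265 0.18959992]
pins (z=.041 / .034)
564.5 -107.9 6.8 9.5 2.2
572.0 76.8 9.6 6.2 83.3
564.6 -110.4 7.0 9.8 2.2
572.3 79.3 9.8 6.3 83.3
cassettes [(0.6124, 0.0935, np.float64(-0.048), 46.8, 7.9, 150), (0.6285, -0.0467, np.float64(1.519), 57.6, 3.9, 150)]
y
537.0 -15.2 27.7 30.3 87.9
538.6 -74.6 27.9 39.4 88.3
590.4 -16.9 27.8 31.9 87.9
b
542.0 44.8 28.5 39.5 88.6
595.5 43.0 27.9 38.8 87.5
592.5 -76.2 28.0 39.2 87.7
```

Call:
play_rows([
  [[0,0,-0.236,0,0,0,40],[0,0,-0.236,0,0,0,40],[0,0,-0.236,0,0,0,40],[0,0,-0.236,0,0,0,40],[0,0,-0.236,0,0,0,40]],
])

```text
time: 45.77
tool_pos: [0.4005, 0.2855, 0.1898]
tcp_rot: [-3.02, -0.866, -0.0]
wrist_force: [0.0, -0.9, -0.3]
width: 0.471
grip_force: 0.0
```

Call:
play_rows([
  [[0,0,-0.236,0,0,0,40],[0,0,-0.236,0,0,0,40],[0,0,-0.236,0,0,0,40],[0,0,-0.236,0,0,0,40],[0,0,-0.236,0,0,0,40]],
])

```text
time: 46.18
tool_pos: [0.4005, 0.2854, 0.1898]
tcp_rot: [2.637, 1.707, 0.0]
wrist_force: [-0.4, -0.5, -1.4]
width: 0.47
grip_force: 0.0
```

Call:
play_rows([
  [[0,0,-0.236,0,0,0,40],[0,0,0,0.12,0.375,0,40],[0,0,0,0.12,0.375,0,40],[0,0,0,0,0,0.3,40],[0,0,0,0,0,0.3,40]],
])

```text
time: 46.6
tool_pos: [0.4837, 0.2867, 0.1319]
tcp_rot: [2.538, 1.849, 0.011]
wrist_force: [0.4, 0.3, -0.5]
width: 0.467
grip_force: 0.0
```

Call:
play_rows([
  [[0,0,0,0,0,0.3,40],[0,0,0,0,0,0.2,40],[0,0,0,0,0,0,40],[0,0,0,0,0,0,40],[0,0,0,0,0,0,40]],
])

```text
time: 47.02
tool_pos: [0.4802, 0.2862, 0.0812]
tcp_rot: [2.537, 1.852, 0.003]
wrist_force: [0.3, 0.5, 0.3]
width: 0.471
grip_force: 0.0
```

Call:
play_rows([
  [[0,0,0,0,0,0,40],[0,0,0,0,0,0,40],[0,0,0,0,0,0,40],[0,0,0,0,0,0,40],[0,0,0,0,0,0,40]],
])

```text
time: 47.43
tool_pos: [0.4794, 0.2862, 0.0805]
tcp_rot: [2.537, 1.853, 0.002]
wrist_force: [0.9, 0.1, -0.3]
width: 0.463
grip_force: 0.0
```

Run:
```python
from h import *
plan(.4795,.2872,-.026,1.264)
```

```text
t 47.43 pos [0.4794 0.2862 0.0805] yaw 1.262 w 0.463 | turn [ 0.002 -0.002 -0.004] shift now [ 0.009 -0.003  1.065] after turn [ 0.01  -0.002  1.065]
```

Call:
play_rows([
  [[0,0,-0.004,0.01,0,0.3,40],[0,0,0,0,0,0.3,40],[0,0,0,0,0,0.25,40],[0,0,0,0,0,0.15,40],[0,0,0,0,0,0.05,40]],
])

```text
time: 47.85
tool_pos: [0.4767, 0.2855, -0.0284]
tcp_rot: [-2.534, -1.855, 0.009]
wrist_force: [-1.0, 0.2, -0.4]
width: 0.47
grip_force: 0.0
```

Call:
play_rows([
  [[0,0,0,0,0,0,40],[0,0,0,0,0,0,40],[0,0,0,0,0,0,40],[0,0,0,0,0,0,40],[0,0,0,0,0,0,40]],
])

```text
time: 48.27
tool_pos: [0.4806, 0.2875, -0.0237]
tcp_rot: [2.535, 1.855, 0.004]
wrist_force: [0.9, -0.1, 0.8]
width: 0.463
grip_force: 0.0
```

Call:
play_rows([
  [[0,0,0,0,0,0,3],[0,0,0,0,0,0,3],[0,0,0,0,0,0,3],[0,0,0,0,0,0,3],[0,0,0,0,0,0,3]],
], newtons=80)

```text
time: 48.68
tool_pos: [0.4799, 0.2872, -0.0244]
tcp_rot: [2.535, 1.856, 0.002]
wrist_force: [-1.0, -1.3, 5.4]
width: 0.142
grip_force: 81.2
```

Run:
```python
from h import *
plan(.4795,.2872,-.026,1.264)
```

```text
t 48.68 pos [ 0.4799  0.2872 -0.0244] yaw 1.264 w 0.142 | turn [ 0.001 -0.002 -0.   ] shift now [-0.001 -0.004  0.016] after turn [-0.001 -0.004  0.016]
```

Call:
play_rows([
  [[0,0,0,0,0,-0.1,3],[0,0,0,0,0,-0.2,3],[0,0,0,0,0,-0.3,3],[0,0,0,0,0,-0.35,3],[0,0,0,0,0,-0.35,3]],
])

```text
time: 49.1
tool_pos: [0.4777, 0.2859, 0.1048]
tcp_rot: [-2.535, -1.855, 0.006]
wrist_force: [1.3, 0.6, -3.0]
width: 0.142
grip_force: 79.9
```

Call:
play_rows([
  [[0,0,0.1,0,0,-0.1,3],[0,0,0.2,0,0,0,3],[0,0,0.2,0,0,0,3],[0,0,0.2,0,0,0,3],[0,0,0.2,0,0,0,3]],
])

```text
time: 49.52
tool_pos: [0.4786, 0.2864, 0.1146]
tcp_rot: [2.888, 1.236, -0.002]
wrist_force: [-0.6, -0.3, -3.2]
width: 0.142
grip_force: 80.0
```

Call:
play_rows([
  [[0,0,0.2,0,0,0,3],[0,0,0.2,0,0,0,3],[0,0,0.2,0,0,0,3],[0,0,0.2,0,0,0,3],[0,0,0.2,0,0,0,3]],
])

```text
time: 49.93
tool_pos: [0.4785, 0.2864, 0.1142]
tcp_rot: [3.104, 0.483, -0.003]
wrist_force: [0.3, 0.4, -2.8]
width: 0.143
grip_force: 80.0
```

Call:
play_rows([
  [[0,0,0.2,0,0,0,3],[0,0,0.2,0,0,0,3],[0,0,0.2,0,0,0,3],[0,0,0.109,0,0,0,3],[0,0,0,0,0,0,3]],
])

```text
time: 50.35
tool_pos: [0.4786, 0.2864, 0.1143]
tcp_rot: [3.14, -0.066, -0.002]
wrist_force: [-0.1, 0.6, -3.2]
width: 0.142
grip_force: 80.0
```

Call:
play_rows([
  [[0,0,0,0,0,0,3],[0,0,0,0,0,0,3],[0,0,0,0,0,0,3],[0,0,0,0,0,0,3],[0,0,0,0,0,0,3]],
])

```text
time: 50.77
tool_pos: [0.4793, 0.2869, 0.1148]
tcp_rot: [-3.141, 0.063, 0.0]
wrist_force: [0.3, 0.1, -3.4]
width: 0.142
grip_force: 80.0
```

Run:
```python
from h import *
plan(.46,-.0155,.115,-.0406)
```

```text
t 50.77 pos [0.4793 0.2869 0.1148] yaw -0.04 w 0.142 | turn [-0.     0.     0.001] shift now [-7.100e-02  3.029e+00 -2.000e-03] after turn [-7.000e-02  3.029e+00 -2.000e-03]
```

Carrying the cover over to just in front of the drawer, then re-measuring the pins.

Call:
play_rows([
  [[0,0,0,0,0.15,0,3],[0,0,0,0,0.25,0,3],[0,0,0,0,0.3,0,3],[0,0,0,0,0.3,0,3],[0,0,0,0,0.3,0,3]],
])

```text
time: 51.18
tool_pos: [0.4736, 0.1553, 0.1148]
tcp_rot: [3.141, -0.062, 0.0]
wrist_force: [0.2, 0.2, -2.4]
width: 0.139
grip_force: 79.9
```

Call:
play_rows([
  [[0,0,0,-0.035,0.3,0,3],[0,0,0,-0.035,0.3,0,3],[0,0,0,0,0.3,0,3],[0,0,0,0,0.3,0,3],[0,0,0,0,0.25,0,3]],
])

```text
time: 51.6
tool_pos: [0.4604, 0.01, 0.115]
tcp_rot: [3.14, -0.064, 0.0]
wrist_force: [0.7, 0.2, -1.9]
width: 0.145
grip_force: 80.0
```

Call:
play_rows([
  [[0,0,0,0,0.18,0,3],[0,0,0,0,0.1,0,3],[0,0,0,0,0,0,3],[0,0,0,0,0,0,3],[0,0,0,0,0,0,3]],
])

```text
time: 52.02
tool_pos: [0.46, -0.015, 0.1148]
tcp_rot: [-3.14, 0.064, 0.0]
wrist_force: [0.7, -0.4, -1.5]
width: 0.143
grip_force: 79.9
```

Call:
play_rows([
  [[0,0,0,0,0,0,3],[0,0,0,0,0,0,3],[0,0,0,0,0,0,3],[0,0,0,0,0,0,3],[0,0,0,0,0,0,3]],
])

```text
time: 52.43
tool_pos: [0.4601, -0.0152, 0.1148]
tcp_rot: [-3.141, 0.063, 0.0]
wrist_force: [-0.8, -0.4, -2.9]
width: 0.146
grip_force: 79.9
```

```bash
cat >> h.py <<'E'
def blobs(c,lo,hi,h,box,amin,fx=4):
    im=cv2.resize(c['image'],None,fx=fx,fy=fx,interpolation=cv2.INTER_CUBIC); hsv=cv2.cvtColor(im,cv2.COLOR_RGB2HSV); o=[]
    for ct in cv2.findContours(cv2.inRange(hsv,lo,hi),cv2.RETR_LIST,cv2.CHAIN_APPROX_NONE)[0]:
        W=wplane(c,(ct[:,0]+.5)/fx-.5,h)[:,:2]; m=W.mean(0)
        if box[0]<m[0]<box[1] and box[2]<m[1]<box[3]:
            (x,y),(w,l),a=cv2.minAreaRect((W*1000).astype('f4'))
            if w*l>amin: o.append([round(v,1) for v in (x,y,w,l,a)])
    return o
E
python3 - <<'E'
from h import *
plan(.5685,-.0155,.115,-.0406)
c=vision.read_camera('wrist'); np.savez('w15.npz',**c)
for h in (.041,.034): print(blobs(c,(10,120,60),(22,255,255),h,(.5,.64,-.16,.14),20))
# holes of the carried cover (top of plate about tool z + .0314)
print('cover holes',blobs(c,(0,0,0),(180,255,60),.115+.0314,(.42,.5,-.14,.11),40))
cv2.imwrite('pics/w15.png',cv2.resize(c['image'][:,:,::-1],None,fx=1.56,fy=1.56,interpolation=cv2.INTER_CUBIC))
E
```

```text
t 52.43 pos [ 0.4601 -0.0152  0.1148] yaw -0.04 w 0.146 | turn [-0.     0.     0.001] shift now [ 1.084 -0.04  -0.002] after turn [ 1.084 -0.041 -0.002]
[[571.5, 76.6, 10.3, 6.3, 69.2], [564.1, -107.9, 6.7, 9.8, 20.0]]
[[572.4, 79.2, 10.6, 6.5, 69.2], [564.7, -110.4, 6.9, 10.1, 20.0]]
cover holes [[457.9, -110.3, 6.7, 9.0, 89.2]]
```

Call:
play_rows([
  [[0,0,0,0.2,-0.04,0,3],[0,0,0,0.3,0,0,3],[0,0,0,0.3,0,0,3],[0,0,0,0.2,0,0,3],[0,0,0,0.084,0,0,3]],
])

```text
time: 52.9
tool_pos: [0.5717, -0.0161, 0.1151]
tcp_rot: [3.141, -0.064, 0.004]
wrist_force: [0.1, -0.4, -2.2]
width: 0.148
grip_force: 80.0
```

Call:
play_rows([
  [[0,0,0,0,0,0.2,3],[0,0,0,0,0,0.3,3],[0,0,0,0,0,0.25,3],[0,0,0,0,0,0.12,3],[0,0,0,0,0,0.05,3]],
])

```text
time: 53.32
tool_pos: [0.5653, -0.0158, 0.0198]
tcp_rot: [-3.141, 0.064, 0.01]
wrist_force: [-0.7, -0.9, -2.3]
width: 0.143
grip_force: 79.9
```

Call:
play_rows([
  [[0,0,0,0,0,0,3],[0,0,0,0,0,0,3],[0,0,0,0,0,0,3],[0,0,0,0,0,0,3],[0,0,0,0,0,0,3]],
])

```text
time: 53.73
tool_pos: [0.5698, -0.0161, 0.0244]
tcp_rot: [3.141, -0.064, 0.004]
wrist_force: [-0.6, 0.1, -3.1]
width: 0.145
grip_force: 79.9
```

Call:
play_rows([
  [[0,0,0,0,0,0,3],[0,0,0,0,0,0,3],[0,0,0,0,0,0,3],[0,0,0,0,0,0,3],[0,0,0,0,0,0,3]],
])

```text
time: 54.15
tool_pos: [0.5685, -0.016, 0.0228]
tcp_rot: [-3.141, 0.064, 0.0]
wrist_force: [0.2, -0.2, -2.4]
width: 0.146
grip_force: 79.9
```

Run:
```python
from h import *
plan(.5685,-.0156,0,-.0406)
c=vision.read_camera('wrist'); np.savez('w16.npz',**c)
cv2.imwrite('pics/w16.png',cv2.resize(c['image'][130:384,40:472,::-1],None,fx=1.8,fy=1.8,interpolation=cv2.INTER_CUBIC))
```

```text
t 54.15 pos [ 0.5685 -0.016   0.0228] yaw -0.041 w 0.146 | turn [-0.  0. -0.] shift now [ 0.    -0.004  0.228] after turn [ 0.    -0.004  0.228]
```

View pics/w16.png

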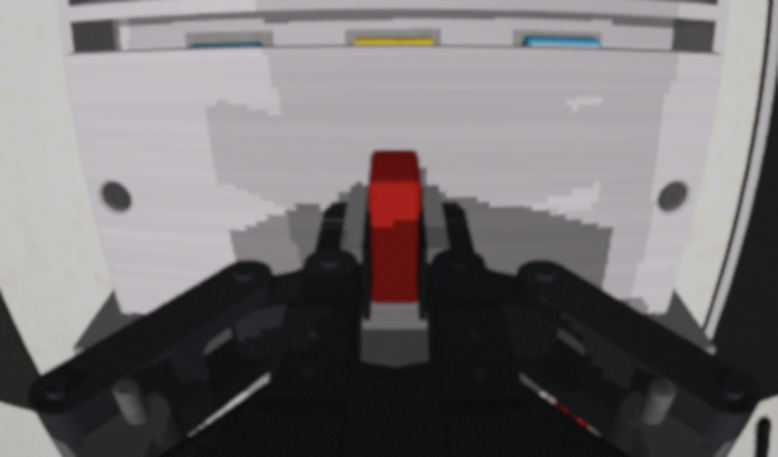

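Run:
```python
from h import *
c=dict(np.load('w16.npz'))
p=np.array([(116,196),(673,196)])/1.8+[40,130]
print(wplane(c,p,.0542).round(4))
for t in (70,90,110): print(blobs(c,(0,0,0),(180,255,t),.0542,(.54,.6,-.14,.11),40))
```

```text
[[ 0.5734  0.0782  0.0542]
 [ 0.5656 -0.111   0.0542]]
[[574.0, 78.0, 9.4, 7.3, 63.0]]
[[566.1, -110.2, 8.8, 10.3, 22.1], [573.6, 78.3, 10.2, 9.5, 74.9], [584.5, -18.8, 15.6, 7.0, 62.2]]
[[562.4, -46.8, 10.1, 4.0, 88.5], [565.8, -110.4, 10.0, 11.0, 46.0], [573.6, 78.4, 11.0, 10.5, 89.0]]
```

Call:
play_rows([
  [[0,0,0,-0.008,-0.003,0.05,3],[0,0,0,0,0,0.04,3],[0,0,0,0,0,0.03,3],[0,0,0,0,0,0.03,3],[0,0,0,0,0,0.02,3]],
])

```text
time: 54.62
tool_pos: [0.5672, -0.0156, 0.005]
tcp_rot: [-3.141, 0.064, 0.002]
wrist_force: [-0.4, 0.6, -2.5]
width: 0.141
grip_force: 79.9
```

Call:
play_rows([
  [[0,0,0,0,0,0.02,3],[0,0,0,0,0,0.01,3],[0,0,0,0,0,0,3],[0,0,0,0,0,0,3],[0,0,0,0,0,0,3]],
])

```text
time: 55.03
tool_pos: [0.5679, -0.0157, 0.003]
tcp_rot: [3.141, -0.064, 0.001]
wrist_force: [0.9, -0.0, -3.0]
width: 0.142
grip_force: 79.9
```

Call:
play_rows([
  [[0,0,0,0,0,0.01,3],[0,0,0,0,0,0,3],[0,0,0,0,0,0,3],[0,0,0,0,0,0,3],[0,0,0,0,0,0,3]],
])

```text
time: 55.45
tool_pos: [0.5678, -0.0157, 0.0019]
tcp_rot: [3.141, -0.064, 0.0]
wrist_force: [0.0, -0.2, -3.1]
width: 0.143
grip_force: 79.9
```

Call:
play_rows([
  [[0,0,0,0,0,0.01,3],[0,0,0,0,0,0.01,3],[0,0,0,0,0,0,3],[0,0,0,0,0,0,3],[0,0,0,0,0,0,3]],
])

```text
time: 55.87
tool_pos: [0.5676, -0.0157, -0.0003]
tcp_rot: [-3.141, 0.064, 0.0]
wrist_force: [-0.6, 1.0, -1.7]
width: 0.146
grip_force: 80.1
```

Call:
play_rows([
  [[0,0,0,0,0,0.005,3],[0,0,0,0,0,0,3],[0,0,0,0,0,0,3],[0,0,0,0,0,0,3]],
])

```text
time: 56.2
tool_pos: [0.568, -0.0157, -0.0004]
tcp_rot: [3.141, -0.064, 0.001]
wrist_force: [-0.6, -0.5, 0.8]
width: 0.141
grip_force: 80.5
```

Call:
play_rows([
  [[0,0,0,0,0,0,20],[0,0,0,0,0,0,30],[0,0,0,0,0,0,30],[0,0,0,0,0,0,30],[0,0,0,0,0,-0.1,30]],
])

```text
time: 56.62
tool_pos: [0.5658, -0.0156, 0.0076]
tcp_rot: [-3.141, 0.064, 0.006]
wrist_force: [0.3, -0.5, 0.0]
width: 0.352
grip_force: 0.0
```

Call:
play_rows([
  [[0,0,0,0,0,-0.2,30],[0,0,0,0,0,-0.3,30],[0,0,0,0,0,-0.35,30],[0,0,0,-0.2,0,-0.35,30],[0,0,0,-0.3,0,0,30]],
])

```text
time: 57.03
tool_pos: [0.5256, -0.0142, 0.1389]
tcp_rot: [3.14, -0.064, 0.026]
wrist_force: [1.6, 0.2, 1.5]
width: 0.351
grip_force: 0.0
```

Call:
play_rows([
  [[0,0,0,-0.35,0,0,0],[0,0,0,-0.35,0,0,0],[0,0,0,-0.3,0,0,0],[0,0,0,0,0,0,0],[0,0,0,0,0,0,0]],
])

```text
time: 57.45
tool_pos: [0.4169, -0.0095, 0.1299]
tcp_rot: [3.141, -0.064, 0.003]
wrist_force: [-0.3, 0.5, 0.2]
width: 0.001
grip_force: 0.0
```

Call:
play_rows([
  [[0,0,0,0,0,0,0],[0,0,0,0,0,0,0],[0,0,0,0,0,0,0],[0,0,0,0,0,0,0]],
])

```text
time: 57.78
tool_pos: [0.4188, -0.0097, 0.1294]
tcp_rot: [3.141, -0.064, 0.0]
wrist_force: [0.3, 0.3, 0.1]
width: -0.0
grip_force: 0.0
```

Run:
```python
from h import *
plan(.4,-.015,0,-.0406)
c=vision.read_camera('wrist'); np.savez('w17.npz',**c)
K=c['K']; v,u=np.indices(c['depth'].shape); a=np.stack([u-K[0,2],v-K[1,2]],-1)/K[0,0]; th=np.linalg.norm(a,axis=-1)+1e-9
z=c['depth']; P=np.concatenate([a/th[...,None]*np.tan(th)[...,None]*z[...,None],z[...,None]],-1); W=(P-c['t'])@c['R']
for x0 in (.53,.568,.60):
  print([ (round(np.median(W[m][:,2]),4),int(m.sum())) for y0 in (-.08,-.0555,.03,.06) for m in [(np.abs(W[...,0]-x0)<.01)&(np.abs(W[...,1]-y0)<.012)&(W[...,2]<.1)]])
print('brass',blobs(c,(10,120,60),(22,255,255),.037,(.5,.64,-.16,.14),10))
print('dark holes',blobs(c,(0,0,0),(180,255,80),.031,(.54,.6,-.14,.11),20))
print('panel front edge', W[(np.abs(W[...,2]-.07)<.002)&(np.abs(W[...,1]+.0155)<.01)&(W[...,0]>.45)&(W[...,0]<.53)][:,0].min() if True else 0)
```

```text
t 57.78 pos [ 0.4188 -0.0097  0.1294] yaw -0.041 w -0.0 | turn [ 0. -0. -0.] shift now [-0.186  0.061  1.294] after turn [-0.186  0.061  1.294]
[(np.float64(0.031), 521), (np.float64(0.031), 542), (np.float64(0.0311), 571), (np.float64(0.0311), 539)]
[(np.float64(0.031), 498), (np.float64(0.031), 520), (np.float64(0.0311), 516), (np.float64(0.0312), 487)]
[(np.float64(0.0308), 73), (np.float64(0.0311), 50), (np.float64(0.0312), 148), (np.float64(0.0312), 244)]
brass [[571.3, 77.8, 9.3, 6.3, 53.1], [563.7, -108.8, 6.7, 9.4, 45.7]]
dark holes [[550.7, -15.7, 13.6, 4.8, 88.8], [563.2, -109.3, 9.5, 6.8, 47.1], [571.2, 77.9, 7.0, 9.2, 45.2], [551.9, -122.5, 9.3, 91.5, 87.7], [560.8, 92.8, 10.9, 92.2, 89.3]]
panel front edge 0.49649019258230265
```

Call:
play_rows([
  [[0,0,0,0,0.02,0.25,0],[0,0,0,0,0,0.35,0],[0,0,0,0,0,0.35,0],[0,0,0,0,0,0.2,0],[0,0,0,0,0,0.084,0]],
])

```text
time: 58.25
tool_pos: [0.4145, -0.0113, 0.0023]
tcp_rot: [-3.14, 0.064, 0.011]
wrist_force: [0.0, 0.5, 0.2]
width: -0.004
grip_force: 0.0
```

Call:
play_rows([
  [[0,0,0,0.1,0,0,0],[0,0,0,0.2,0,0,0],[0,0,0,0.15,0,0,0],[0,0,0,0.05,0,0,0],[0,0,0,0.05,0,0,0]],
])

```text
time: 58.67
tool_pos: [0.4757, -0.014, 0.0076]
tcp_rot: [3.141, -0.064, 0.005]
wrist_force: [-1.4, -0.1, -0.1]
width: -0.006
grip_force: 0.0
```

Call:
play_rows([
  [[0,0,0,0.05,0,0,0],[0,0,0,0.05,0,0,0],[0,0,0,0.05,0,0,0],[0,0,0,0.05,0,0,0],[0,0,0,0.05,0,0,0]],
])

```text
time: 59.08
tool_pos: [0.4973, -0.0148, 0.0058]
tcp_rot: [-3.141, 0.064, 0.002]
wrist_force: [-1.5, -0.0, 1.2]
width: -0.004
grip_force: 0.8
```

Call:
play_rows([
  [[0,0,0,0.07,0,0,0],[0,0,0,0.08,0,0,0],[0,0,0,0.08,0,0,0],[0,0,0,0.08,0,0,0],[0,0,0,0.08,0,0,0]],
])

```text
time: 59.5
tool_pos: [0.5374, -0.0163, 0.0057]
tcp_rot: [-3.141, 0.064, 0.001]
wrist_force: [-2.5, 1.2, -0.4]
width: -0.001
grip_force: 1.0
```

Call:
play_rows([
  [[0,0,0,0.08,0,0,0],[0,0,0,0.08,0,0,0],[0,0,0,0.08,0,0,0],[0,0,0,0.08,0,0,0],[0,0,0,0.08,0,0,0]],
])

```text
time: 59.92
tool_pos: [0.5773, -0.018, 0.0057]
tcp_rot: [-3.141, 0.064, 0.001]
wrist_force: [-2.0, 1.7, -0.5]
width: -0.003
grip_force: 1.0
```

Call:
play_rows([
  [[0,0,0,0.08,0,0,0],[0,0,0,0.08,0,0,0],[0,0,0,0.08,0,0,0],[0,0,0,0.05,0,0,0],[0,0,0,0.05,0,0,0]],
])

```text
time: 60.33
tool_pos: [0.6116, -0.0196, 0.0061]
tcp_rot: [3.141, -0.064, 0.001]
wrist_force: [-0.7, 0.3, 0.0]
width: 0.003
grip_force: 0.8
```

Call:
play_rows([
  [[0,0,0,0,0,0,0],[0,0,0,0,0,0,0],[0,0,0,0,0,0,0]],
])

```text
time: 60.58
tool_pos: [0.6109, -0.0196, 0.0062]
tcp_rot: [3.141, -0.064, 0.001]
wrist_force: [0.3, -0.2, 0.7]
width: 0.0
grip_force: 0.0
```

Run:
```python
from h import *
plan(.64,-.02,.006,-.0406)
c=vision.read_camera('wrist'); np.savez('w18.npz',**c)
print('brass',blobs(c,(10,120,60),(22,255,255),.037,(.6,.76,-.16,.14),6))
print('green',blobs(c,(45,80,40),(85,255,255),.097,(.6,.8,-.16,.0),100))
```

```text
t 60.58 pos [ 0.6109 -0.0196  0.0062] yaw -0.041 w 0.0 | turn [ 0.    -0.002 -0.   ] shift now [ 0.291 -0.008  0.002] after turn [ 0.291 -0.008  0.002]
brass []
green [[693.1, -92.7, 24.6, 29.8, 2.5]]
```

Call:
play_rows([
  [[0,0,0,0.04,0,0,0],[0,0,0,0.04,0,0,0],[0,0,0,0.04,0,0,0],[0,0,0,0.03,0,0,0],[0,0,0,0.03,0,0,0]],
])

```text
time: 61.05
tool_pos: [0.6263, -0.0201, 0.0057]
tcp_rot: [-3.141, 0.064, 0.009]
wrist_force: [-10.0, 0.1, 7.7]
width: 0.003
grip_force: 5.2
```

Call:
play_rows([
  [[0,0,0,0.03,0,0,0],[0,0,0,0.02,0,0,0],[0,0,0,0.02,0,0,0],[0,0,0,0.01,0,0,0]],
])

```text
time: 61.38
tool_pos: [0.6377, -0.0205, 0.0061]
tcp_rot: [3.141, -0.064, 0.002]
wrist_force: [-3.3, 1.0, 2.2]
width: -0.001
grip_force: 2.0
```

Call:
play_rows([
  [[0,0,0,0.01,0,0,0],[0,0,0,0.01,0,0,0],[0,0,0,0,0,0,0]],
])

```text
time: 61.63
tool_pos: [0.6375, -0.0205, 0.0058]
tcp_rot: [-3.141, 0.064, 0.004]
wrist_force: [-5.2, 0.7, 3.6]
width: -0.001
grip_force: 2.5
```

Call:
play_rows([
  [[0,0,0,0.01,0,0,0],[0,0,0,0.01,0,0,0],[0,0,0,0,0,0,0],[0,0,0,0,0,0,0]],
])

```text
time: 61.97
tool_pos: [0.6373, -0.0205, 0.0058]
tcp_rot: [-3.141, 0.064, 0.01]
wrist_force: [-10.4, -0.2, 9.1]
width: 0.006
grip_force: 5.3
```

Call:
play_rows([
  [[0,0,0,-0.05,0,0,0],[0,0,0,-0.15,0,0,0],[0,0,0,-0.3,0,0,0],[0,0,0,0,0,-0.3,0],[0,0,0,0,0,-0.35,0]],
])

```text
time: 62.38
tool_pos: [0.5832, -0.018, 0.0656]
tcp_rot: [-3.14, 0.064, 0.019]
wrist_force: [1.7, 0.2, 0.3]
width: -0.0
grip_force: 0.0
```

Call:
play_rows([
  [[0,0,0,0,0,-0.35,0],[0,0,0,0,0,-0.2,0],[0,0,0,0,0,0,0],[0,0,0,0,0,0,0],[0,0,0,0,0,0,0]],
])

```text
time: 62.8
tool_pos: [0.5904, -0.0186, 0.1253]
tcp_rot: [-3.141, 0.064, 0.0]
wrist_force: [-0.9, 1.3, -0.6]
width: 0.005
grip_force: 0.0
```

Call:
play_rows([
  [[0,0,0,0,0,0,0],[0,0,0,0,0,0,0],[0,0,0,0,0,0,0],[0,0,0,0,0,0,0],[0,0,0,0,0,0,0]],
])

```text
time: 63.22
tool_pos: [0.5902, -0.0186, 0.1251]
tcp_rot: [-3.141, 0.064, 0.002]
wrist_force: [-0.7, -0.0, 0.2]
width: -0.001
grip_force: 0.0
```

Run:
```python
from h import *
c=vision.read_camera('wrist'); np.savez('w19.npz',**c)
K=c['K']; v,u=np.indices(c['depth'].shape); a=np.stack([u-K[0,2],v-K[1,2]],-1)/K[0,0]; th=np.linalg.norm(a,axis=-1)+1e-9
z=c['depth']; P=np.concatenate([a/th[...,None]*np.tan(th)[...,None]*z[...,None],z[...,None]],-1); W=(P-c['t'])@c['R']
for y0 in (-.12,-.08,.03,.07):
    col=(np.abs(W[...,1]-y0)<.006)&(W[...,0]>.6)&(W[...,0]<.72)&(W[...,2]>.045)&(W[...,2]<.09)
    for x0 in np.arange(.63,.69,.004):
        m=col&(np.abs(W[...,0]-x0)<.002)
        print(f"{x0:.3f}:{np.median(W[m][:,2]) if m.any() else 0:.3f}",end=' ')
    print()
print('green',blobs(c,(45,80,40),(85,255,255),.097,(.6,.8,-.16,.0),100))
g=cv2.inRange(cv2.cvtColor(c['image'],cv2.COLOR_RGB2HSV),(45,80,40),(85,255,255))>0
print(np.median(W[g],0),np.percentile(W[g][:,2],[10,50,90]))
plan(.693,-.095,.1,-.0406)
```

```text
0.630:0.000 0.634:0.000 0.638:0.000 0.642:0.000 0.646:0.069 0.650:0.070 0.654:0.070 0.658:0.075 0.662:0.076 0.666:0.076 0.670:0.076 0.674:0.076 0.678:0.076 0.682:0.076 0.686:0.076 
0.630:0.000 0.634:0.000 0.638:0.000 0.642:0.000 0.646:0.069 0.650:0.070 0.654:0.070 0.658:0.071 0.662:0.076 0.666:0.076 0.670:0.076 0.674:0.076 0.678:0.077 0.682:0.087 0.686:0.088 
0.630:0.000 0.634:0.000 0.638:0.000 0.642:0.000 0.646:0.000 0.650:0.069 0.654:0.070 0.658:0.070 0.662:0.070 0.666:0.076 0.670:0.076 0.674:0.076 0.678:0.076 0.682:0.076 0.686:0.076 
0.630:0.000 0.634:0.000 0.638:0.000 0.642:0.000 0.646:0.000 0.650:0.000 0.654:0.070 0.658:0.070 0.662:0.070 0.666:0.076 0.670:0.076 0.674:0.076 0.678:0.076 0.682:0.076 0.686:0.076 
green [[692.6, -94.4, 25.3, 26.2, 46.3]]
[ 0.69243187 -0.0939362   0.09781604] [0.09607622 0.09781604 0.09885223]
t 63.27 pos [ 0.5904 -0.0186  0.1253] yaw -0.041 w 0.001 | turn [-0.     0.002 -0.   ] shift now [1.057 0.722 0.252] after turn [1.056 0.722 0.253]
```

Call:
play_rows([
  [[0,0,0,0.2,0.14,0,0],[0,0,0,0.3,0.2,0,0],[0,0,0,0.3,0.2,0,0],[0,0,0,0.15,0.1,0,0],[0,0,0,0.1,0.074,0.1,0]],
])

```text
time: 63.68
tool_pos: [0.6965, -0.0962, 0.1182]
tcp_rot: [3.14, -0.066, 0.009]
wrist_force: [0.1, -0.7, 0.5]
width: 0.002
grip_force: 0.0
```

Call:
play_rows([
  [[0,0,0,0,0,0.2,0],[0,0,0,0,0,0.15,0],[0,0,0,0,0,0.1,0],[0,0,0,0,0,0.03,0],[0,0,0,0,0,0,0]],
])

```text
time: 64.1
tool_pos: [0.6909, -0.0936, 0.066]
tcp_rot: [-3.14, 0.063, 0.005]
wrist_force: [0.2, -0.2, -0.9]
width: -0.001
grip_force: 0.0
```

Call:
play_rows([
  [[0,0,0,0,0,0,0],[0,0,0,0,0,0,0],[0,0,0,0,0,0,0],[0,0,0,0,0,0,0],[0,0,0,0,0,0,0]],
])

```text
time: 64.52
tool_pos: [0.6931, -0.0942, 0.0689]
tcp_rot: [3.141, -0.064, 0.002]
wrist_force: [0.7, 0.3, 0.1]
width: -0.001
grip_force: 0.0
```

Run:
```python
from h import *
plan(.6926,-.094,.053,-.0406)
```

```text
t 64.52 pos [ 0.6931 -0.0942  0.0689] yaw -0.041 w -0.001 | turn [ 0.    -0.003  0.   ] shift now [-0.006 -0.002  0.159] after turn [-0.006 -0.002  0.159]
```

Call:
play_rows([
  [[0,0,0,-0.006,0,0.05,0],[0,0,0,0,0,0.04,0],[0,0,0,0,0,0.03,0],[0,0,0,0,0,0.02,0],[0,0,0,0,0,0,0]],
])

```text
time: 64.93
tool_pos: [0.693, -0.0943, 0.0569]
tcp_rot: [3.141, -0.064, 0.003]
wrist_force: [-4.2, 0.4, 14.8]
width: 0.002
grip_force: 7.0
```

Call:
play_rows([
  [[0,0,0,0,0,0.02,0],[0,0,0,0,0,0,0],[0,0,0,0,0,0,0]],
])

```text
time: 65.18
tool_pos: [0.6931, -0.0944, 0.0568]
tcp_rot: [3.141, -0.064, 0.004]
wrist_force: [-8.1, 1.5, 20.2]
width: -0.002
grip_force: 10.6
```

Call:
play_rows([
  [[0,0,0,0,0,0.01,0],[0,0,0,0,0,0.01,0],[0,0,0,0,0,0,0]],
])

```text
time: 65.43
tool_pos: [0.6931, -0.0944, 0.0566]
tcp_rot: [3.141, -0.064, 0.004]
wrist_force: [-11.5, 2.1, 29.1]
width: -0.002
grip_force: 14.4
```

Run:
```python
from h import *
c=vision.read_camera('wrist'); np.savez('w20.npz',**c)
K=c['K']; v,u=np.indices(c['depth'].shape); a=np.stack([u-K[0,2],v-K[1,2]],-1)/K[0,0]; th=np.linalg.norm(a,axis=-1)+1e-9
z=c['depth']; P=np.concatenate([a/th[...,None]*np.tan(th)[...,None]*z[...,None],z[...,None]],-1); W=(P-c['t'])@c['R']
g=cv2.inRange(cv2.cvtColor(c['image'],cv2.COLOR_RGB2HSV),(45,80,30),(85,255,255))>0
print(g.sum(),np.percentile(W[g],[10,50,90],axis=0).round(4))
r=(np.hypot(W[...,0]-.6926,W[...,1]+.094)<.02)&(W[...,2]<.11)&~g; print(r.sum(),np.percentile(W[r][:,2],[10,50,90]).round(4))
```

```text
373 [[ 0.6983 -0.1051  0.0896]
 [ 0.7027 -0.0971  0.0913]
 [ 0.7049 -0.0867  0.097 ]]
1839 [0.0874 0.0885 0.1066]
```

Call:
play_rows([
  [[0,0,0,0,0,-0.05,0],[0,0,0,0,0,-0.1,0],[0,0,0,0,0,-0.3,0],[0,0,0,0,0,-0.35,0],[0,0,0,0,0,-0.3,0]],
])

```text
time: 65.9
tool_pos: [0.6911, -0.0941, 0.1601]
tcp_rot: [-3.141, 0.064, 0.004]
wrist_force: [-0.6, -0.1, -0.2]
width: -0.001
grip_force: 0.0
```

Call:
play_rows([
  [[0,0,0,-0.3,0,0,0],[0,0,0,-0.3,0,0,0],[0,0,0,-0.3,0,0,0],[0,0,0,0,0,0,0],[0,0,0,0,0,0,0]],
])

```text
time: 66.32
tool_pos: [0.6, -0.0903, 0.159]
tcp_rot: [-3.141, 0.065, 0.003]
wrist_force: [0.4, 0.1, 0.2]
width: -0.001
grip_force: 0.0
```

Call:
play_rows([
  [[0,0,0,0,0,0,0],[0,0,0,0,0,0,0],[0,0,0,0,0,0,0],[0,0,0,0,0,0,0],[0,0,0,0,0,0,0]],
])

```text
time: 66.73
tool_pos: [0.6028, -0.0906, 0.1597]
tcp_rot: [-3.141, 0.064, 0.0]
wrist_force: [-0.0, 0.7, 0.1]
width: 0.0
grip_force: 0.0
```

Run:
```python
from h import *
c=vision.read_camera('wrist')
K=c['K']; v,u=np.indices(c['depth'].shape); a=np.stack([u-K[0,2],v-K[1,2]],-1)/K[0,0]; th=np.linalg.norm(a,axis=-1)+1e-9
z=c['depth']; P=np.concatenate([a/th[...,None]*np.tan(th)[...,None]*z[...,None],z[...,None]],-1); W=(P-c['t'])@c['R']
g=cv2.inRange(cv2.cvtColor(c['image'],cv2.COLOR_RGB2HSV),(45,80,30),(85,255,255))>0
print('green z',np.median(W[g][:,2]))
for y0 in (-.12,.03):
    col=(np.abs(W[...,1]-y0)<.006)&(W[...,2]>.066)&(W[...,2]<.0725)&(W[...,0]>.55)&(W[...,0]<.7); print('panel x',np.percentile(W[col][:,0],[2,98]).round(4))
print(bot.finish_job())
```

```text
green z 0.09796903819954345
panel x [0.6452 0.6564]
panel x [0.6513 0.6625]
the job is handed in; nothing more can be done
None
```

I handed the job in at about 67 s, with no verdict returned: all six cassettes are in the drawer, the cover was level on its pins, the drawer measures home, and the start button went down about 6 mm and came back up.

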